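Slide a waffle pack along the rail into its corner pocket

ROBOT

A 7-joint arm with a two-finger parallel gripper is mounted at the origin on the work surface. World frame = base frame: x ahead of the robot, y to its left, z up, the work surface at z = 0. Lengths are in m, angles in rad, forces in N, time in s.
With the tool pointing down it reaches from about 0.425 to 0.875 m from the base axis. Payload 4.7 kg.
Tool frame: the origin (TCP) lies on the centre line of the jaws, within the pads' length; the fingertips stand 8 mm ahead of it and the grasp point (between the pads) lies 11 mm behind it; z points along the fingers, y is the direction in which the jaws open and shut (so a half turn about z gives the same grasp; the last joint's range is limited). The gripper opens to 87 mm and grips with 3 to 60 N. Pads are 19 mm wide; open, the fingers measure 117 mm over their backs; the gripper's body (75 mm by 190 mm) begins 51 mm behind the grasp point.
Start: joints at [-1.242, 0.321, -0.07, 1.45, 0.023, 1.371, -0.057], TCP at [0.201, 0.618, 0.198] pointing down, gripper open.
Joint ranges: [-2.86, 2.86], [-0.3, 2.09], [-1.38, 1.24], [0.06, 2.45], [-1.56, 4.7], [0.09, 2.05], [-2.69, 2.69]. Speed limits (rad/s): [2.57, 2.57, 3.14, 3.14, 3.14, 3.14, 3.14].

INTERFACE

Orientations are given as a rotation vector (axis times angle).
In Python, from bench import status, optics, order gives the robot as it stands.
- The arm moves only by the tool step_arm, never from a script. Its argument "rows" is a list of rows, each a list of 3 entries, a list of its own where there are three numbers: the turn, a rotation vector about the tool's x, y, z in degrees, then the shift along the tool's x, y, z in mm, then the finger opening in mm, from 0 to 87. A call has 1 to 12 rows; each row shifts and turns the pose as measured when the row begins, along the tool's axes as they then stand; what a row does not reach is not made up. A row lasts 1/12 s, in which the tool goes at most 41.7 mm and 7.16 degrees, less where a joint would pass 70% of its speed; a pose out of reach is approached as far as the arm can. A call is refused whole if a number of a shift passes 41.7 or a number of a turn 7.16, either way. A call with a gripper value outside its range is refused whole. The fingers move at their own pace and stop on an object; "grip_force" is the grip in N (left out, the last holds). Time passes only in rows, so rows that do not move let the fingers close. It gives the time, the measured TCP pose, the force and the opening at its end, in the units of the state.
- status.get_state(): the state, without advancing time (a new reading comes with each control period).
- optics.get_image(name): name is "side" or "top" or "wrist"; returns a dict with "frame" (400x640x3 uint8, red, green, blue), "range_z" (400x640 float32, m along the optical axis (not along the pixel's ray), 0 where there is no reading), "K" (3x3 intrinsics, pixels), "R" (3x3) and "t" (3): a world point X has camera coordinates R X + t. Camera axes: x right, y down, z forward; pixel columns grow to the right and rows downward; lengths in m; the calibration is good to about 2 mm. A picture is of the moment at which its call begins.
- order.close_job(): hands the job in, once; it reports no verdict.
The state is a dict: "time": time; "joint_positions": joint angles; "qd": joint speeds; "joint_torque": joint torques, N m; "position": TCP position; "tool_rot": TCP orientation; "ft_force": force on the tool from outside, world axes, zero at the start; "torque": the same for the moment, N m; "grip_width": opening from 0.0 (shut) to 1.0 (fully open).
Only numpy, scipy, OpenCV 4.12 (cv2) and the standard library are available. Lean on these libraries where they do the work, as an engineer would, in place of code of your own. Each camera call takes 0.05 s, during which the arm holds its last target.

TASK

With the fingertips, push the small square waffle pack straight across the holder plate until its side lies flush on the long rail, then, keeping it against the rail, slide it along into the corner pocket until it also meets the end stop. Only slide it: do not pick it up, tip it or turn it round. Leave the other things where they stand.

Things in the scene. Friction and masses are not known exactly. Their poses are not given: they have to be found in the camera images.
- plate: Fixed flat holder plate of dark anodised metal, 210 x 360 x 12 mm, lying on the table, turned by up to 0.3 rad. Origin: centre of its underside; x points away from the robot, y to the robot's left along the rail, z up; its top is at z = 12 mm. Bright steel rail, end stop and guide block are fixed on it.
- rail (a point): A point at the foot of the long rail's inner face, half-way along the part of it short of the end stop; axes as the plate's. The rail is a straight steel bar along the plate's far side, 14 mm wide and 9 mm high above the plate; its inner face runs along y, 147 mm either way from this point. Low screw heads, 3 mm, stand on it.
- guide (a point): Middle of the foot of the inner face of the guide block, the near side of the corner pocket; axes as the plate's. Steel, 18 mm wide in x, 8 mm high; its face runs 15 mm either way in y and ends on the +y side at the end stop; on the -y side follows a flared mouth 11 mm long. The pocket between rail and guide is 53 mm wide, open above and towards -y.
- home (a point): Where the centre of the pack's underside is when it is fully home in the corner pocket, on the plate's top; axes as the plate's. The rail's inner face is 25 mm from it towards +x; the end stop's face (steel, 9 mm high, across the pocket) 25 mm towards +y; the guide's face 28 mm towards -x. At home about 8 mm of the pack's trailing end stand clear of the guide's mouth.
- pack: Square waffle pack (lidded chip tray), 50 x 50 x 14 mm high, about 45 g: grey tray 9 mm high, flat white lid 48 x 48 mm with a steel clip. Its -x, -y corner is cut off by 7 mm and stays away from the pocket. Loose on the plate, slides easily (friction about 0.25). Origin: centre of underside, axes along its sides, z up; starts up to 0.4 rad off the plate's axes, to which it must be squared.
- jar: Round screw-lid chip jar, white with a grey lid, 41 mm across, 28 mm high, standing loose on the plate. Origin: centre of its underside. Not to be disturbed.
- loupe: Black magnifier, 33 mm across, 38 mm high, standing loose on the plate on the near side of the guide. Origin: centre of its underside. Not to be disturbed.
- tweezers: Steel tweezers, 128 mm long, 9 mm high, lying on the table to the left of the plate. Origin: middle of their length, on the table; x towards the tips. Not to be disturbed.
- bottle: White dispenser bottle with black cap, 48 mm across, 91 mm high, standing on the table beyond the rail. Origin: centre of its underside. Not to be disturbed.
- blower: Black rubber dust blower bulb, 62 mm across, 105 mm high with its nozzle up, standing on the table to the left of the plate. Origin: centre of its underside. Not to be disturbed.
- bigpacks: Two stacked large packs of the same kind, 100 x 100 mm, 28 mm high, on the table to the right of the plate. Origin: centre of the underside. Not to be disturbed.
- driver: Screwdriver with black handle, 150 mm long, lying loose on the table to the left of the plate. Origin: on the table under its middle. Not to be disturbed.
Mind the look-alikes: they are no part of the job. Leave any brown or purple look-alike of the pack alone.

How it is judged:
By the outcome, as a careful person would: the job done as asked, in the order asked, and still so for the second after the job is handed in, with the robot touching nothing.
It also fails if it takes over 58 s, if anything falls off the work surface, if the arm or the gripper's body presses on something with over 40 N, if the wrist force passes 120 N, or if a joint passes its speed limit or range.

## Working session

There is one attempt and no reset: what is moved stays moved. The work goes in short steps, Python scripts to look and compute and a tool call to move; the robot and the scene stay as the last step left them, time stands still between calls to the robot, and variables do not carry over. Pictures are saved under pics/ and viewed, and the job is handed in when it is done.

Besides the shell and the picture viewer there is one more tool, called after ">>>" by a JSON object that holds its "name" and its "arguments". step_arm: Moves the arm, as the interface text tells. Its arguments: {"type":"object","properties":{"rows":{"type":"array"},"grip_force":{"type":"number"}},"required":["rows"]}

```bash
mkdir -p pics; ls
cat > h.py <<'E'
import numpy as np, cv2
from bench import status, optics, order
def grab(n):
    d=optics.get_image(n); np.savez(f'{n}.npz',**d); return d
def load(n): return dict(np.load(f'{n}.npz'))
def ray(d,u,v,z):
    K,R,t=d['K'],d['R'],d['t']; c=-R.T@t
    r=R.T@np.linalg.inv(K)@np.array([u,v,1.]); s=(z-c[2])/r[2]; return c+s*r
def proj(d,X):
    p=d['K']@(d['R']@np.asarray(X,float)+d['t']); return p[:2]/p[2]
E
python3 - <<'E'
from h import *
print(status.get_state())
for n in ['side','top','wrist']:
    d=grab(n); cv2.imwrite(f'pics/{n}0.png',d['frame'][:,:,::-1]); print(n,-d['R'].T@d['t'],d['R'][2])
E
```

```text
pics
{'time': 0.0, 'joint_positions': array([-1.2418922 ,  0.32182608, -0.07009011,  1.45168919,  0.02261311,
        1.37078258, -0.0569047 ]), 'qd': array([ 0.00104175,  0.00020864,  0.00065262,  0.00144111, -0.0018134 ,
       -0.0007101 , -0.00055526]), 'joint_torque': array([-4.90107723e-04, -4.91303194e+01, -4.04242957e-01, -3.12530065e+01,
       -6.38939836e-02,  4.38399380e-02,  1.76873218e-04]), 'position': array([0.20112426, 0.61746654, 0.19675247]), 'tool_rot': array([-4.92370908e-01, -3.10257315e+00,  2.99753230e-03]), 'ft_force': array([-0.53571689, -0.13615985,  0.31598998]), 'torque': array([0.00811262, 0.03810006, 0.00621406]), 'grip_width': 0.9981175405158598}
side [-0.16778798 -0.69099231  0.72509205] [ 0.58388794  0.57515747 -0.57294743]
top [0.37678277 0.00564835 1.43327789] [ 0.12696981 -0.0103128  -0.99185297]
wrist [0.13711426 0.63916721 0.38509846] [ 0.23579012 -0.07871293 -0.96861101]
```

View pics/top0.png

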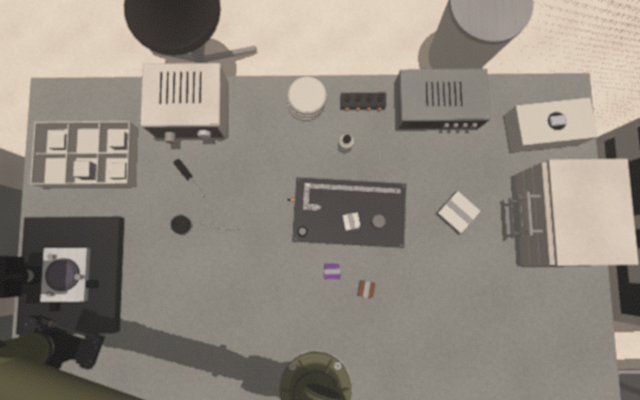

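View pics/side0.png

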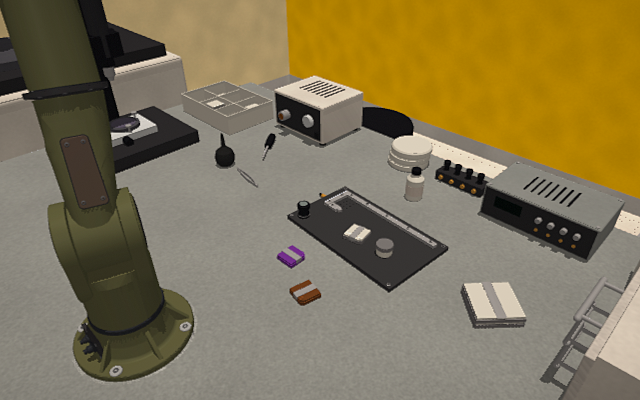

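The top view shows the plate at about (350,212), the white-lidded pack at (351,221), the jar at (379,221), the loupe at (302,231) and the pocket at the left end (~(312,200)). The candidates for the pack are white (351,221), purple (332,271) and brown (367,289), plus the big packs at (459,212). Only the white one on the plate fits, because it is small, grey/white and next to the rail. I'll confirm with an enlarged crop and measure roughly.

Run:
```python
from h import *
d=load('top'); f=d['frame'][165:305,270:420,::-1]
cv2.imwrite('pics/topcrop.png',cv2.resize(f,None,fx=5,fy=4.2*1,interpolation=cv2.INTER_CUBIC)[:600])
for n,(u,v,z) in dict(pack=(351,221,.026),jar=(379,221,.04),loupe=(302,231,.05),c1=(298,178,.012),c2=(406,184,.012),c3=(404,247,.012),c4=(293,243,.012)).items(): print(n,ray(d,u,v,z).round(3))
```

```text
pack [ 0.517 -0.123  0.026]
jar [ 0.515 -0.21   0.04 ]
loupe [0.485 0.033 0.05 ]
c1 [0.661 0.046 0.012]
c2 [ 0.638 -0.307  0.012]
c3 [ 0.433 -0.293  0.012]
c4 [0.449 0.063 0.012]
```

View pics/topcrop.png

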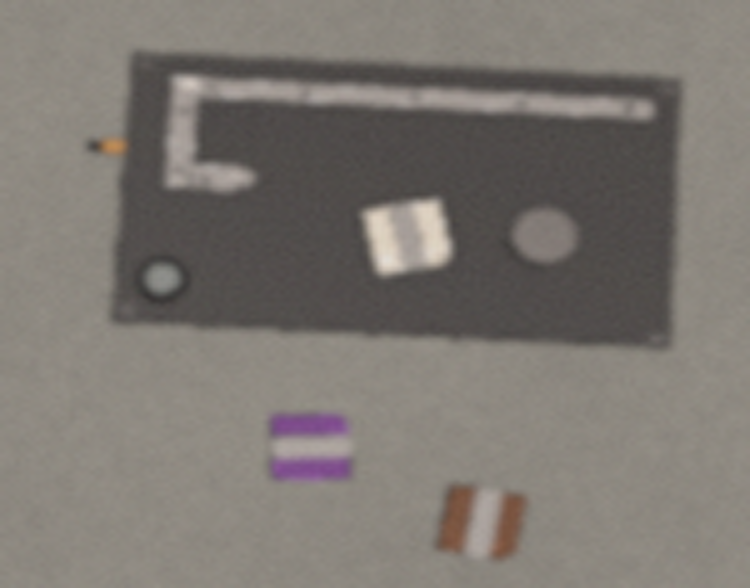

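View pics/wrist0.png

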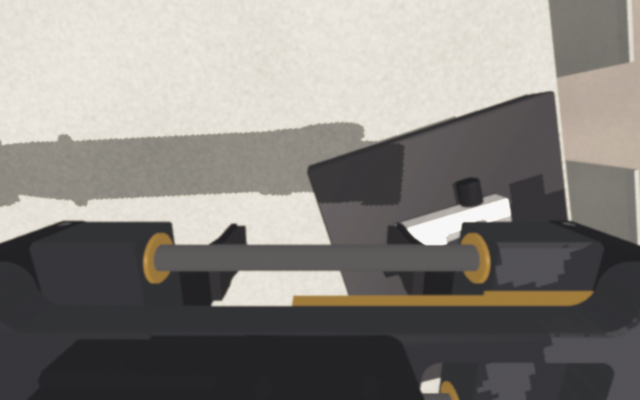

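The crop confirms it: the white pack at crop (408,237) has grey/white colours and its cut corner is near-right. Purple (311,447) and brown (480,522) are the decoys. Next I'll bring the wrist camera over the plate.

>>> {"name": "step_arm", "arguments": {"rows": [[[0, 0, 0], [-30, -27, 0], 87], [[0, 0, 0], [-30, -27, 0], 87], [[0, 0, 0], [-30, -27, 0], 87], [[0, 0, 0], [-30, -27, 0], 87], [[0, 0, 0], [-30, -27, 0], 87], [[0, 0, 0], [-30, -27, 0], 87], [[0, 0, 0], [-30, -27, 0], 87], [[0, 0, 0], [-30, -27, 0], 87], [[0, 0, 0], [-30, -27, 0], 87], [[0, 0, 0], [-30, -27, 0], 87], [[0, 0, 0], [-30, -27, 0], 87], [[0, 0, 0], [-30, -27, 0], 87]]}}

```text
time: 1.15
position: [0.4427, 0.1926, 0.1899]
tool_rot: [-0.458, -3.099, 0.004]
ft_force: [1.3, 0.6, 0.7]
grip_width: 0.998
```

>>> {"name": "step_arm", "arguments": {"rows": [[[0, 0, -1.7], [-10, -32, -8], 12], [[0, 0, -1.7], [-9, -32, -8], 12], [[0, 0, -1.7], [-8, -32, -8], 12], [[0, 0, -1.7], [-7, -32, -8], 12], [[0, 0, -1.7], [-6, -32, -8], 12], [[0, 0, -1.7], [-5, -32, -8], 12], [[0, 0, -1.7], [-4, -32, -8], 12], [[0, 0, -1.7], [-3, -32, -8], 12], [[0, 0, 0], [0, 0, 0], 12]]}}

```text
time: 1.9
position: [0.445, -0.0938, 0.2558]
tool_rot: [-0.096, -3.132, 0.007]
ft_force: [0.5, -0.6, 0.3]
grip_width: 0.399
```

Run:
```python
from h import *
s=status.get_state(); print(s['position'],s['tool_rot'],s['grip_width'])
for n in ['wrist','top']:
    d=grab(n); cv2.imwrite(f'pics/{n}1.png',d['frame'][:,:,::-1])
```

```text
[ 0.44495187 -0.09379731  0.25575725] [-0.09566713 -3.13150829  0.00716084] 0.3986058633764443
```

View pics/wrist1.png

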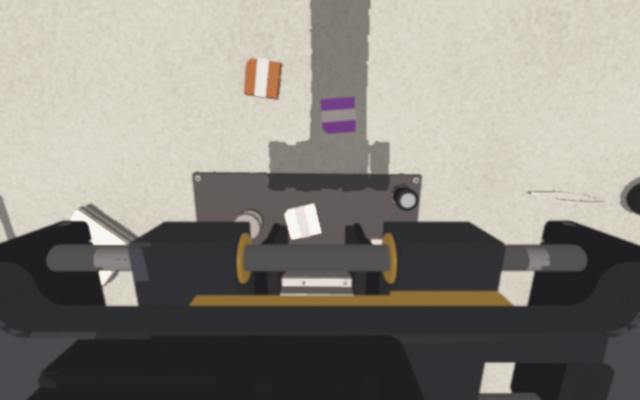

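The wrist camera sees the robot-ward side of the tool, with image up toward the robot. The fingers hide the rail, so I'm moving the tool forward to see the whole plate.

>>> {"name": "step_arm", "arguments": {"rows": [[[0, 0, 0], [-30, -5, -10], 12], [[0, 0, 0], [-30, -5, -10], 12], [[0, 0, 0], [-30, -5, -10], 12], [[0, 0, 0], [-30, -5, -10], 12], [[0, 0, 0], [-30, -5, -10], 12], [[0, 0, 0], [-30, -5, -10], 12], [[0, 0, 0], [-30, -5, -10], 12], [[0, 0, 0], [-20, 0, 0], 12], [[0, 0, 0], [0, 0, 0], 12]]}}

```text
time: 2.75
position: [0.6819, -0.1117, 0.3079]
tool_rot: [-0.043, -3.112, -0.023]
ft_force: [-0.6, 1.0, -1.4]
grip_width: 0.136
```

Run:
```python
from h import *
s=status.get_state(); print(s['position'],s['tool_rot'],s['grip_width'],s['time'])
for n in ['wrist','side']:
    d=grab(n); cv2.imwrite(f'pics/{n}2.png',d['frame'][:,:,::-1])
```

```text
[ 0.68194052 -0.11169166  0.30792278] [-0.04254948 -3.11200532 -0.02269381] 0.13580190998566258 2.75
```

View pics/wrist2.png

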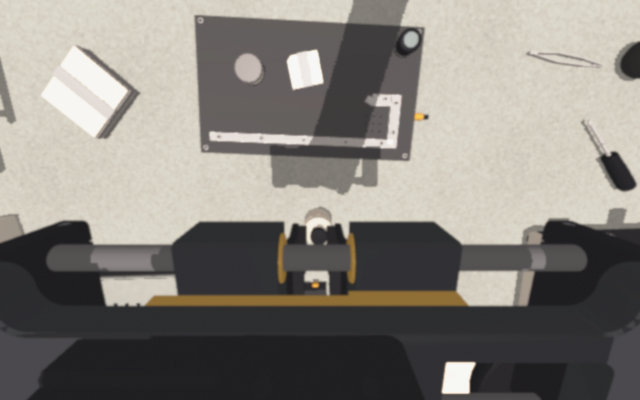

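The whole plate is in view: pack (305,70), jar (249,68), loupe (408,42), rail along row ~135–145 and pocket corner near (392,140). Now measuring.

```bash
cat > meas.py <<'E'
from h import *
def bright(d,lo=150):
    g=cv2.cvtColor(d['frame'],cv2.COLOR_RGB2GRAY); return g
def run(d,show=None):
    f=d['frame'].astype(int); g=f.mean(2)
    # plate corners: from range + darkness
    H,W=g.shape
    vv,uu=np.mgrid[0:H,0:W]
    # world xy of each pixel at plate top
    K,R,t=d['K'],d['R'],d['t']; c=-R.T@t
    r=np.stack([uu,vv,np.ones_like(uu)],-1)@np.linalg.inv(K).T@R
    def at(z): return c[:2]+((z-c[2])/r[...,2])[...,None]*r[...,:2]
    return g,at,c,r
E
python3 - <<'E'
from meas import *
d=load('wrist'); g,at,c,r=run(d)
print(c,d['K'][0,0])
Z=d['range_z']; X=c+ (r*Z[...,None])
for uv in [(300,100),(305,70),(249,68),(408,42),(150,180)]: print(uv,X[uv[1],uv[0]].round(4), g[uv[1],uv[0]])
m=((g>140)).astype(np.uint8); m[:14]=0;m[165:]=0
m=cv2.morphologyEx(m,cv2.MORPH_OPEN,np.ones((2,2)))
n,l,s,ce=cv2.connectedComponentsWithStats(m)
for i in range(n):
    if 40<s[i,4]: print(i,s[i],ce[i].round(1))
f=d['frame'][0:180,180:440,::-1]; cv2.imwrite('pics/w2c.png',cv2.resize(f,None,fx=3,fy=3,interpolation=cv2.INTER_CUBIC))
E
```

```text
[ 0.61998256 -0.11220495  0.49807022] 279.3169207901732
(300, 100) [ 0.5609 -0.1307  0.0135] 97.0
(305, 70) [ 0.5184 -0.1205  0.0278] 234.0
(249, 68) [ 0.5167 -0.2045  0.0424] 188.0
(408, 42) [0.4892 0.0318 0.0509] 189.33333333333334
(150, 180) [ 0.6874 -0.4028  0.0023] 207.33333333333334
0 [     0      0    640    400 188581] [318.1 238.3]
1 [    0    15   273   151 29606] [104.2  91.9]
2 [203  15 148  10 825] [293.6  17.8]
3 [  378    15   262   151 32806] [523.9  90.6]
6 [405  33  14  15 175] [411.5  40. ]
7 [ 287   50   38   41 1172] [305.5  70.1]
8 [236  55  27  28 598] [248.7  68.5]
9 [ 0 95  6 17 72] [  1.8 104.3]
10 [ 362   95   41   55 1055] [387.9 121.8]
11 [ 210  132  105   14 1027] [261.1 138.9]
```

View pics/w2c.png

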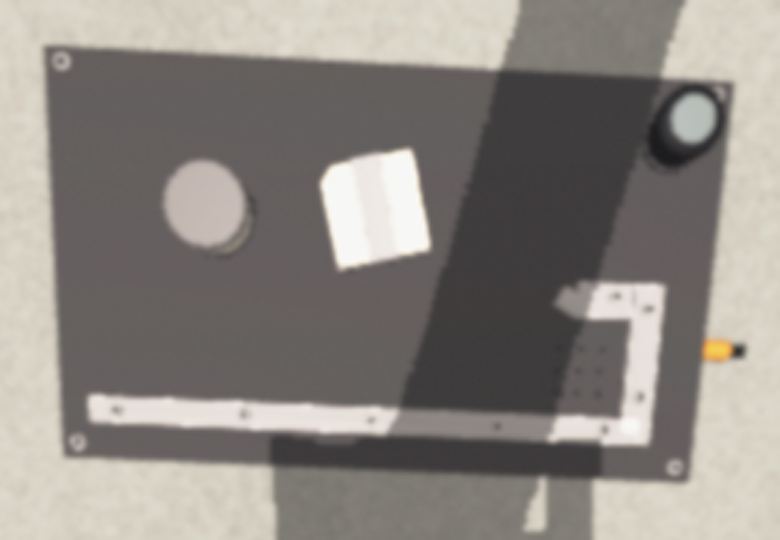

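```bash
cat > edges.py <<'E'
from meas import *
def rails(d,ur=(215,300),vr=(125,142)):
    g,at,c,r=run(d)
    g=cv2.GaussianBlur(g.astype(np.float32),(0,0),0.8)
    P=[]
    return g
def edge_col(g,u,v0,v1,sign=1):
    col=g[v0:v1,u]; dd=np.diff(col)*sign; k=int(np.argmax(dd)); 
    if 0<k<len(dd)-1:
        a,b,cc=dd[k-1:k+2]; k=k+0.5*(a-cc)/(a-2*b+cc+1e-9)
    return v0+k+0.5
E
python3 - <<'E'
from edges import *
d=load('wrist'); g=rails(d)
P=[]
for u in range(214,305): P.append(ray(d,u,edge_col(g,u,124,141),0.021)[:2])
P=np.array(P); 
p=np.polyfit(P[:,1],P[:,0],1); res=P[:,0]-np.polyval(p,P[:,1]); k=abs(res)<.0015; p=np.polyfit(P[k,1],P[k,0],1)
print('rail x=a+b*y',p[1],p[0],res.std(), 'yaw',-p[0])
yaw=-np.arctan(p[0]); ex=np.array([np.cos(yaw),np.sin(yaw)]); ey=np.array([-ex[1],ex[0]])
# stop inner face
Q=[ray(d,edge_col(g.T.copy(),v,380,395),v,0.021)[:2] for v in range(110,136)]
Q=np.array(Q); s=Q@ey; print('stop face ey coord',np.median(s),s.std())
rx=(P[k]@ex).mean(); print('rail ex',rx)
G=np.array([ray(d,u,edge_col(g,u,98,113,-1),0.020)[:2] for u in range(378,388)])
print('guide face to rail',rx-np.median(G@ex))
sy=np.median(s)
home=ex*(rx-.025)+ey*(sy-.025); print('home',home,'yaw',yaw)
m=((g>140)).astype(np.uint8); m[:14]=0;m[165:]=0
n,l,st,ce=cv2.connectedComponentsWithStats(m); i=l[70,305]
cnt=max(cv2.findContours((l==i).astype(np.uint8),0,cv2.CHAIN_APPROX_NONE)[0],key=len)[:,0]
W=np.array([ray(d,u,v,.026)[:2] for u,v in cnt])
b=cv2.minAreaRect((W*1000).astype(np.float32)); print('pack',b)
bp=cv2.boxPoints(b)/1000; print('box plate coords rel home mm',((bp-home)@np.c_[ex,ey]*1000).round(1))
pc=np.array(b[0])/1000; print('pack rel home',(pc-home)@np.c_[ex,ey])
e=bp[1]-bp[0]; print('angles',np.degrees(np.arctan2(*(e[::-1])))-np.degrees(yaw))
np.savez('fr.npz',ex=ex,ey=ey,home=home,yaw=yaw)
# plate corners check
for uv in [(195.5,15.5),(424,28),(409,160),(201.5,152)]: print(((ray(d,*uv,.012)[:2]-home)@np.c_[ex,ey]*1000).round(1))
E
```

```text
rail x=a+b*y 0.6262361736655343 0.0691161070175926 0.00033067796547984937 yaw -0.0691161070175926
stop face ey coord 0.05532759014742035 0.00024778222915766696
rail ex 0.6247457350033875
guide face to rail 0.05195643768617386
home [ 0.60040948 -0.01109802] yaw -0.06900636467596125
pack ((516.7393188476562, -121.55348205566406), (52.9144172668457, 52.727264404296875), 9.90550422668457)
box plate coords rel home mm [[-107.9  -96.7]
 [ -95.2 -147.9]
 [ -43.9 -135.2]
 [ -56.5  -84. ]]
pack rel home [-0.07585494 -0.11596177]
angles -76.14075474276896
[-148.3 -286.8]
[-147.3   69.8]
[59.4 69.8]
[  60.1 -287.7]
```

```bash
cat > go.py <<'E'
from h import *; import sys
from scipy.spatial.transform import Rotation as Ro
F=np.load('fr.npz'); ex,ey,home=F['ex'],F['ey'],F['home']
def cur():
    s=status.get_state(); p=s['position']; R=Ro.from_rotvec(s['tool_rot']).as_matrix()
    q=(p[:2]-home)@np.c_[ex,ey]*1000
    print('t',round(s['time'],2),'rel home mm',q.round(1),'z',round(p[2]*1000,1),'F plate',(s['ft_force'][:2]@np.c_[ex,ey]).round(1),s['ft_force'][2].round(1),'grip',(s['grip_width']*87).round(1))
    return p,R
def to(x,y,z,dyaw=0):
    p,R=cur()
    c,s=np.cos(np.radians(dyaw)),np.sin(np.radians(dyaw))
    e1=c*ex+s*ey
    Rt=np.array([[-e1[0],-e1[1],0],[-e1[1],e1[0],0],[0,0,-1]]).T
    T=np.r_[home+ex*x/1000+ey*y/1000,z/1000]
    print('turn deg',np.degrees(Ro.from_matrix(R.T@Rt).as_rotvec()).round(2),'shift now-axes',(R.T@(T-p)*1000).round(1),'shift target-axes',(Rt.T@(T-p)*1000).round(1))
if __name__=='__main__': to(*map(float,sys.argv[1:]))
E
python3 go.py -134 -114 100
```

```text
Traceback (most recent call last):
  File "go.py", line 16, in <module>
    if __name__=='__main__': to(*map(float,sys.argv[1:]))
                             ~~^^^^^^^^^^^^^^^^^^^^^^^^^^
  File "go.py", line 10, in to
    p,R=cur()
        ~~~^^
  File "go.py", line 7, in cur
    print('t',round(s['time'],2),'rel home mm',q.round(1),'z',round(p[2]*1000,1),'F plate',(s['ft_force'][:2]@np.c_[ex,ey]).round(1),s['ft_force'][2].round(1),'grip',(s['grip_width']*87).round(1))
                                                                                                                                                                      ^^^^^^^^^^^^^^^^^^^^^^^^^^
AttributeError: 'float' object has no attribute 'round'
```

```bash
sed -i "s/(s\['grip_width'\]\*87).round(1)/round(s['grip_width']*87,1)/" go.py; python3 go.py -134 -114 100
```

```text
t 2.85 rel home mm [ 85.4 -95.7] z 309.1 F plate [-0.8  0.2] -0.2 grip 11.7
turn deg [ 0.81 -1.75  2.31] shift now-axes [213.6 -12.5 215.5] shift target-axes [219.4 -18.3 209.1]
```

>>> {"name": "step_arm", "arguments": {"rows": [[[0.4, -0.9, 1.1], [20, -2, 5], 16], [[0.4, -0.9, 1.1], [22, -2, 15], 16], [[0, 0, 0], [22, -2, 20], 16], [[0, 0, 0], [22, -2, 21], 16], [[0, 0, 0], [22, -2, 21], 16], [[0, 0, 0], [22, -2, 21], 16], [[0, 0, 0], [22, -2, 21], 16], [[0, 0, 0], [22, -2, 21], 16], [[0, 0, 0], [22, -2, 21], 16], [[0, 0, 0], [20, -2, 20], 16], [[0, 0, 0], [5, 0, 10], 16], [[0, 0, 0], [0, 0, 0], 16]]}}

```text
time: 3.85
position: [0.4294, -0.1036, 0.0975]
tool_rot: [-0.075, -3.134, -0.031]
ft_force: [-0.4, 0.7, 0.2]
grip_width: 0.184
```

```bash
python3 go.py -134 -114 24
```

```text
t 3.85 rel home mm [-164.2 -104.1] z 97.5 F plate [-0.4  0.7] 0.2 grip 16.0
turn deg [ 1.12 -0.42  1.2 ] shift now-axes [-30.5 -12.   73.1] shift target-axes [-30.2  -9.9  73.5]
```

>>> {"name": "step_arm", "arguments": {"rows": [[[0.6, -0.2, 0.6], [-10, -4, 0], 16], [[0.5, -0.2, 0.6], [-12, -4, 4], 16], [[0, 0, 0], [-8, -2, 12], 16], [[0, 0, 0], [0, 0, 15], 16], [[0, 0, 0], [0, 0, 12], 16], [[0, 0, 0], [0, 0, 6], 16], [[0, 0, 0], [0, 0, 0], 16], [[0, 0, 0], [0, 0, 0], 16]]}}

```text
time: 4.52
position: [0.4707, -0.113, 0.0531]
tool_rot: [0.1, 3.123, 0.0]
ft_force: [-0.2, 0.0, 0.7]
grip_width: 0.187
```

```bash
python3 go.py -134 -114 24
```

```text
t 4.52 rel home mm [-122.4 -110.6] z 53.1 F plate [-0.2  0. ] 0.7 grip 16.3
turn deg [0.04 0.98 0.3 ] shift now-axes [12.2 -3.4 28.9] shift target-axes [11.6 -3.4 29.1]
```

>>> {"name": "step_arm", "arguments": {"rows": [[[0, 0.4, 0.1], [4, -1, 0], 16], [[0, 0.4, 0.1], [4, -2, 4], 16], [[0, 0, 0], [2, 0, 8], 16], [[0, 0, 0], [0, 0, 8], 16], [[0, 0, 0], [0, 0, 4], 16], [[0, 0, 0], [0, 0, 2], 16], [[0, 0, 0], [0, 0, 0], 16], [[0, 0, 0], [0, 0, 0], 16]]}}

```text
time: 5.18
position: [0.4617, -0.1154, 0.0267]
tool_rot: [0.105, 3.134, 0.002]
ft_force: [-0.0, 0.1, -0.1]
grip_width: 0.183
```

```bash
python3 go.py -134 -114 24
python3 - <<'E'
from h import *
d=grab('side'); p=proj(d,[0.52,-0.12,0.02]).astype(int); print(p)
f=d['frame'][p[1]-75:p[1]+75,p[0]-100:p[0]+100,::-1]
cv2.imwrite('pics/side3.png',cv2.resize(f,None,fx=4,fy=4,interpolation=cv2.INTER_CUBIC))
E
```

```text
t 5.18 rel home mm [-131.2 -113.7] z 26.7 F plate [-0.   0.1] -0.1 grip 15.9
turn deg [0.1  0.33 0.1 ] shift now-axes [ 2.8 -0.3  2.7] shift target-axes [ 2.8 -0.3  2.7]
[357 231]
```

View pics/side3.png

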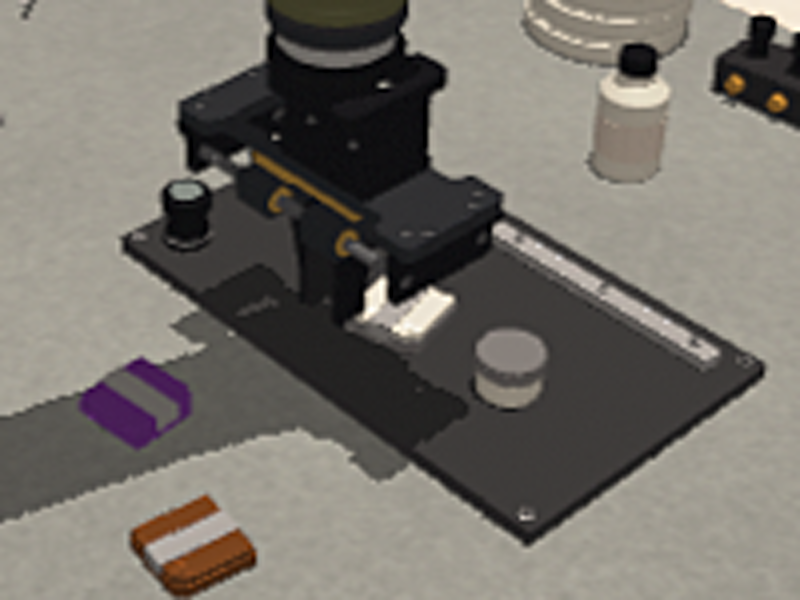

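Fingertips are just behind the pack's near side and clear of the jar. Starting the push in +x.

>>> {"name": "step_arm", "arguments": {"rows": [[[0, 0.2, 0.1], [0, 0, 2], 16], [[0, 0, 0], [-3, 0, 0.5], 16], [[0, 0, 0], [-4, 0, 0], 16], [[0, 0, 0], [-4, 0, 0], 16], [[0, 0, 0], [-4, 0, 0], 16], [[0, 0, 0], [-4, 0, 0], 16], [[0, 0, 0], [-4, 0, 0], 16], [[0, 0, 0], [-4, 0, 0], 16], [[0, 0, 0], [-3, 0, 0], 16], [[0, 0, 0], [0, 0, 0], 16]]}}

```text
time: 6.07
position: [0.497, -0.1176, 0.0251]
tool_rot: [0.107, 3.135, 0.002]
ft_force: [0.1, 0.8, 0.1]
grip_width: 0.181
```

```bash
python3 go.py -45 -114 24
python3 - <<'E'
from h import *
d=grab('side'); p=proj(d,[0.53,-0.12,0.02]).astype(int)
f=d['frame'][p[1]-60:p[1]+60,p[0]-80:p[0]+80,::-1]
cv2.imwrite('pics/side4.png',cv2.resize(f,None,fx=5,fy=5,interpolation=cv2.INTER_CUBIC))
E
```

```text
t 6.07 rel home mm [ -95.8 -113.4] z 25.1 F plate [0.  0.8] 0.1 grip 15.7
turn deg [0.08 0.28 0.05] shift now-axes [-50.8  -0.7   1.3] shift target-axes [-50.8  -0.6   1.1]
```

View pics/side4.png

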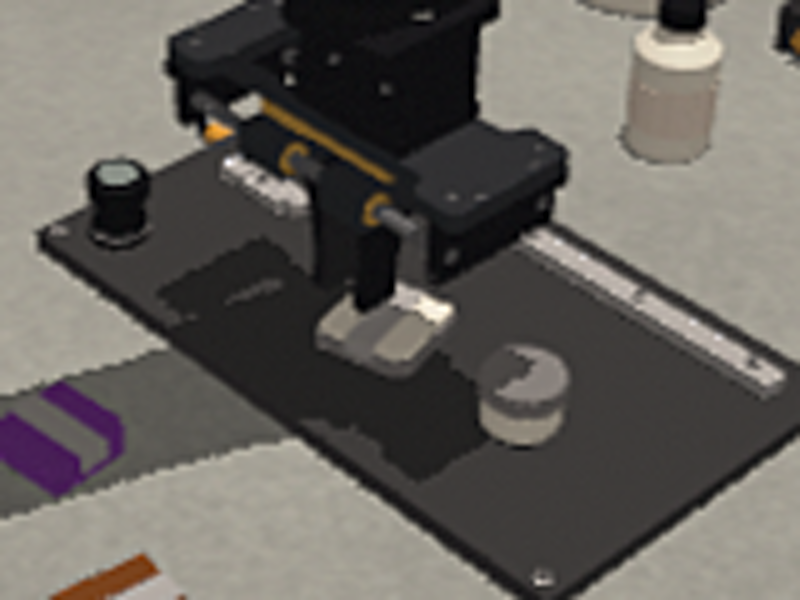

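Run:
```python
from go import *
d=load('side'); p0=proj(d,[0.53,-0.12,0.02]).astype(int)
def q(X): return ((proj(d,X)-p0+[80,60])*5).round(0)
p,R=cur()
for s in (-1,1):
  for dx in (-9.5,9.5): print('tip',s,dx,q(p+R@np.array([dx/1000,s*.0155,.008])))
b=np.array([[-107.9,-96.7],[-95.2,-147.9],[-43.9,-135.2],[-56.5,-84.]])
for x,y in b: print('packlid',x,y,q(np.r_[home+ex*x/1000+ey*y/1000,.026]))
im=d['range_z']
for cx,cy in [(370,250),(370,290),(350,325),(430,310)]:
    u=p0[0]-80+cx/5; v=p0[1]-60+cy/5; z=im[int(v),int(u)]
    X=d['R'].T@(np.linalg.inv(d['K'])@np.array([u,v,1])*z-d['t']); print(cx,cy,((X[:2]-home)@np.c_[ex,ey]*1000).round(1),X[2].round(4))
```

```text
t 6.12 rel home mm [ -96.2 -113.4] z 25.0 F plate [0.1 0.3] 0.1 grip 16.0
tip -1 -9.5 [390. 344.]
tip -1 9.5 [362. 361.]
tip 1 -9.5 [346. 315.]
tip 1 9.5 [318. 331.]
packlid -107.9 -96.7 [313. 317.]
packlid -95.2 -147.9 [406. 356.]
packlid -43.9 -135.2 [462. 300.]
packlid -56.5 -84.0 [371. 263.]
370 250 [-109.2 -134.9] 0.0887
370 290 [-102.8 -129.5] 0.059
350 325 [ -97.  -111.3] 0.0241
430 310 [ -59.7 -128.9] 0.0241
```

Run:
```python
from go import *
d=grab('side'); p,R=cur()
Z=d['range_z']; vv,uu=np.mgrid[0:400,0:640]
X=((np.stack([uu,vv,np.ones_like(uu)],-1)@np.linalg.inv(d['K']).T*Z[...,None])-d['t'])@d['R']
q=np.concatenate([(X[...,:2]-home)@np.c_[ex,ey]*1000,X[...,2:]*1000],-1)
g=d['frame'].mean(2)
m=(Z>0)&(q[...,0]>-125)&(q[...,0]<-30)&(q[...,1]>-160)&(q[...,1]<-75)&(q[...,2]>20)
u0,u1=uu[m].min(),uu[m].max(); print(u0,u1,vv[m].min(),vv[m].max())
for u in range(343,360,3):
    print(u,[(v,q[v,u].round(0).astype(int).tolist(),int(g[v,u])) for v in range(228,250,2)])
p0=proj(d,[0.53,-0.12,0.02]).astype(int); print(p0)
f=d['frame'][205:265,320:400,::-1]; cv2.imwrite('pics/s5.png',cv2.resize(f,None,fx=10,fy=10,interpolation=cv2.INTER_NEAREST))
```

```text
t 6.17 rel home mm [ -96.7 -113.4] z 24.9 F plate [-0.7 -0.1] 0.4 grip 16.0
332 379 44 241
343 [(228, [-79, -68, 8], 35), (230, [-87, -77, 11], 34), (232, [-92, -82, 11], 29), (234, [-110, -100, 24], 70), (236, [-107, -98, 15], 64), (238, [-107, -97, 8], 53), (240, [-116, -107, 13], 34), (242, [-118, -109, 9], 34), (244, [-125, -117, 12], 34), (246, [-130, -122, 12], 34), (248, [-133, -125, 9], 36)]
346 [(228, [-75, -75, 10], 31), (230, [-82, -82, 11], 60), (232, [-97, -97, 22], 135), (234, [-105, -105, 25], 130), (236, [-107, -108, 21], 94), (238, [-109, -110, 17], 71), (240, [-108, -109, 10], 29), (242, [-118, -119, 15], 33), (244, [-119, -121, 11], 34), (246, [-123, -125, 10], 35), (248, [-129, -132, 11], 35)]
349 [(228, [-82, -92, 24], 111), (230, [-90, -100, 26], 137), (232, [-94, -104, 24], 128), (234, [-99, -110, 25], 126), (236, [-105, -116, 25], 102), (238, [-105, -117, 19], 92), (240, [-102, -113, 9], 65), (242, [-108, -120, 11], 32), (244, [-114, -126, 11], 35), (246, [-118, -131, 10], 35), (248, [-122, -135, 9], 33)]
352 [(228, [-108, -128, 58], 14), (230, [-109, -129, 53
[... 212 characters left out ...]
6, [-114, -137, 12], 33), (248, [-118, -140, 10], 34)]
355 [(228, [-100, -130, 55], 9), (230, [-78, -109, 25], 58), (232, [-82, -114, 24], 96), (234, [-88, -119, 24], 93), (236, [-94, -125, 24], 93), (238, [-99, -131, 24], 128), (240, [-99, -131, 18], 76), (242, [-100, -132, 14], 72), (244, [-102, -134, 10], 29), (246, [-108, -140, 11], 33), (248, [-113, -146, 11], 34)]
358 [(228, [-87, -128, 47], 99), (230, [-71, -113, 24], 89), (232, [-77, -119, 24], 91), (234, [-82, -124, 23], 106), (236, [-88, -130, 25], 129), (238, [-93, -135, 24], 126), (240, [-96, -138, 21], 132), (242, [-97, -139, 17], 71), (244, [-98, -140, 11], 51), (246, [-104, -147, 13], 33), (248, [-106, -148, 8], 34)]
[360 229]
```

View pics/s5.png

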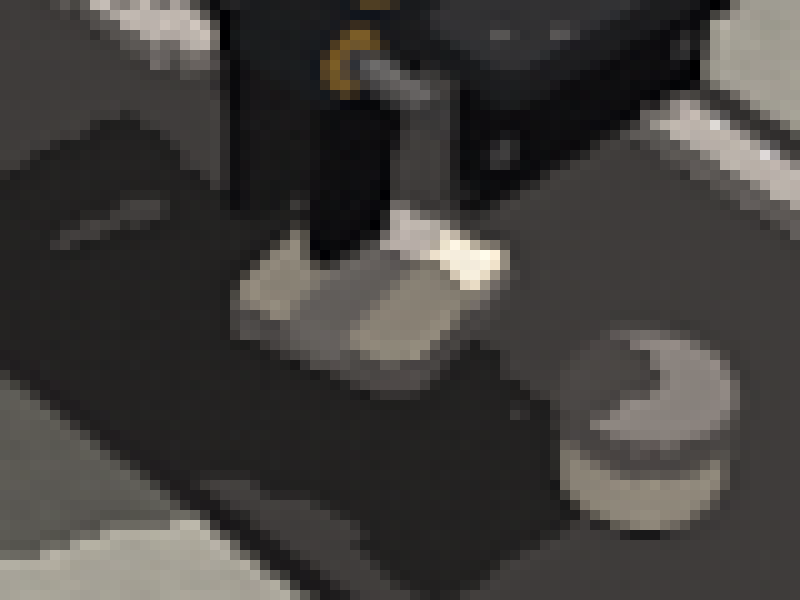

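Run:
```python
from go import *
d=load('side')
Z=d['range_z']; vv,uu=np.mgrid[0:400,0:640]
X=((np.stack([uu,vv,np.ones_like(uu)],-1)@np.linalg.inv(d['K']).T*Z[...,None])-d['t'])@d['R']
q=np.concatenate([(X[...,:2]-home)@np.c_[ex,ey]*1000,X[...,2:]*1000],-1)
for u in (355,361,363,368,380,390):
    print(u,[(v,q[v,u].round(0).astype(int).tolist()) for v in range(200,232,2)])
```

```text
355 [(200, [-126, -152, 158]), (202, [-126, -152, 153]), (204, [-125, -152, 147]), (206, [-125, -151, 141]), (208, [-127, -154, 139]), (210, [-129, -156, 135]), (212, [-134, -161, 134]), (214, [-110, -138, 105]), (216, [-111, -140, 101]), (218, [-105, -134, 89]), (220, [-105, -134, 83]), (222, [-102, -131, 74]), (224, [-100, -129, 66]), (226, [-99, -129, 60]), (228, [-100, -130, 55]), (230, [-78, -109, 25])]
361 [(200, [-120, -165, 162]), (202, [-126, -170, 162]), (204, [-125, -170, 156]), (206, [-125, -169, 151]), (208, [-107, -153, 129]), (210, [-109, -156, 125]), (212, [1, -52, 11]), (214, [-130, -176, 135]), (216, [-133, -179, 133]), (218, [-19, -72, 12]), (220, [-23, -76, 10]), (222, [-28, -81, 8]), (224, [-35, -87, 9]), (226, [-42, -95, 11]), (228, [-63, -114, 26]), (230, [-68, -120, 26])]
363 [(200, [-116, -167, 161]), (202, [-121, -171, 160]), (204, [-126, -176, 160]), (206, [-131, -182, 160]), (208, [-136, -186, 160]), (210, [-137, -187, 155]), (212, [7, -54, 9]), (214, [-126, -177, 134]), (216, [-133, -184, 136]), (218, [-133, -185, 131]), (220, [-20, -80, 10]), (222, [-26,
[... 593 characters left out ...]
160]), (206, [-105, -206, 160]), (208, [-106, -207, 156]), (210, [-107, -209, 153]), (212, [-103, -206, 144]), (214, [-96, -200, 132]), (216, [-98, -202, 128]), (218, [-94, -199, 120]), (220, [13, -108, 9]), (222, [9, -113, 8]), (224, [2, -120, 9]), (226, [-6, -126, 10]), (228, [-11, -132, 10]), (230, [-719, -731, 725])]
390 [(200, [-74, -206, 162]), (202, [-74, -207, 157]), (204, [-74, -207, 152]), (206, [-72, -206, 145]), (208, [-63, -200, 132]), (210, [79, -85, -3]), (212, [71, -92, -1]), (214, [51, -109, 11]), (216, [36, -121, 18]), (218, [26, -130, 22]), (220, [23, -133, 18]), (222, [23, -134, 12]), (224, [19, -138, 11]), (226, [13, -143, 10]), (228, [8, -147, 9]), (230, [1, -154, 10])]
```

The side depth shows the gripper body bottom at z≈120 mm and the finger ends at z≈50 mm. The real tips are therefore about 30 mm higher than the stated tool frame implies. They passed above the pack without touching it: it hasn't moved and force is ~0. I'll back out and lower by sight and touch instead.

>>> {"name": "step_arm", "arguments": {"rows": [[[0, 0, 0], [6, 0, 0], 16], [[0, 0, 0], [6, 0, 0], 16], [[0, 0, 0], [6, 0, 0], 16], [[0, 0, 0], [6, 0, 0], 16], [[0, 0, 0], [6, 0, 0], 16], [[0, 0, 0], [4, 0, 0], 16], [[0, 0, 0], [0, 0, 0], 16], [[0, 0, 0], [0, 0, 0], 16]]}}

```text
time: 6.83
position: [0.456, -0.1145, 0.0244]
tool_rot: [0.108, 3.137, 0.006]
ft_force: [1.0, 0.2, -0.3]
grip_width: 0.183
```

```bash
python3 go.py -132 -114 5
```

```text
t 6.83 rel home mm [-136.9 -113.1] z 24.4 F plate [1.  0.2] -0.3 grip 15.9
turn deg [ 0.24  0.14 -0.01] shift now-axes [-4.9 -1.  19.4] shift target-axes [-4.9 -0.9 19.4]
```

>>> {"name": "step_arm", "arguments": {"rows": [[[0, 0, 0], [-2, -1, 2], 16], [[0, 0, 0], [-2, 0, 4], 16], [[0, 0, 0], [0, 0, 4], 16], [[0, 0, 0], [0, 0, 4], 16], [[0, 0, 0], [0, 0, 2], 16], [[0, 0, 0], [0, 0, 0], 16], [[0, 0, 0], [0, 0, 0], 16]]}}

```text
time: 7.42
position: [0.4615, -0.1161, 0.0063]
tool_rot: [0.108, 3.137, 0.004]
ft_force: [-0.1, -0.6, 0.6]
grip_width: 0.182
```

```bash
python3 go.py -132 -114 -5
cat > look.py <<'E'
from go import *
import sys
d=grab('side'); Z=d['range_z']; vv,uu=np.mgrid[0:400,0:640]
X=((np.stack([uu,vv,np.ones_like(uu)],-1)@np.linalg.inv(d['K']).T*Z[...,None])-d['t'])@d['R']
q=np.concatenate([(X[...,:2]-home)@np.c_[ex,ey]*1000,X[...,2:]*1000],-1)
x,y=map(float,sys.argv[2:4])
c=proj(d,np.r_[home+ex*x/1000+ey*y/1000,.03]).astype(int)
f=d['frame'][c[1]-37:c[1]+37,c[0]-50:c[0]+50,::-1]
cv2.imwrite(f'pics/{sys.argv[1]}.png',cv2.resize(f,None,fx=8,fy=8,interpolation=cv2.INTER_CUBIC)); print('crop origin',c-[50,37])
np.save('q.npy',q)
E
python3 look.py s6 -125 -114
```

```text
t 7.42 rel home mm [-131.4 -114.4] z 6.3 F plate [-0.1 -0.6] 0.6 grip 15.9
turn deg [0.15 0.15 0.02] shift now-axes [ 0.6  0.3 11.3] shift target-axes [ 0.6  0.4 11.3]
crop origin [292 200]
```

View pics/s6.png

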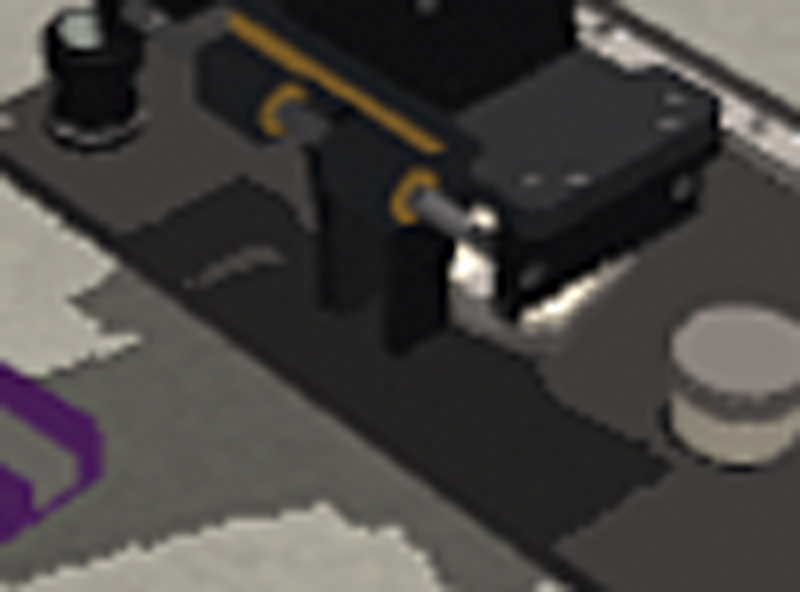

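Run:
```python
from go import *
d=load('side'); p,R=cur(); q=np.load('q.npy')
for h in (-25,-20,-15,-10,0,8): print(h,[proj(d,p+R@np.array([.0095,s*.001,h/1000])).round(1) for s in (-8,-23,8,23)])
for u in (335,338,341,344,346): print(u,[(v,q[v,u].round(0).astype(int).tolist()) for v in range(234,250,2)])
```

```text
t 7.47 rel home mm [-131.4 -114.3] z 6.4 F plate [-1.   0.7] -0.7 grip 15.8
-25 [array([339.8, 241.6]), array([344.2, 244.7]), array([335.2, 238.4]), array([331. , 235.4])]
-20 [array([339.8, 243.3]), array([344.2, 246.4]), array([335.2, 240. ]), array([331., 237.])]
-15 [array([339.8, 244.9]), array([344.2, 248. ]), array([335.2, 241.7]), array([331. , 238.7])]
-10 [array([339.8, 246.5]), array([344.1, 249.6]), array([335.2, 243.3]), array([331. , 240.3])]
0 [array([339.7, 249.7]), array([344. , 252.9]), array([335.2, 246.5]), array([331. , 243.5])]
8 [array([339.7, 252.3]), array([344. , 255.4]), array([335.1, 249. ]), array([331., 246.])]
335 [(234, [-141, -106, 44]), (236, [-142, -106, 39]), (238, [-140, -104, 31]), (240, [-129, -92, 11]), (242, [-132, -96, 9]), (244, [-136, -100, 7]), (246, [-141, -106, 8]), (248, [-148, -113, 10])]
338 [(234, [-133, -107, 41]), (236, [-131, -106, 33]), (238, [-117, -90, 9]), (240, [-124, -98, 12]), (242, [-127, -101, 9]), (244, [-134, -109, 12]), (246, [-138, -113, 11]), (248, [-143, -119, 11])]
341 [(234, [-147, -132, 63]), (236, [-147, -132, 57]), (238, [-147, -132, 52]), (240, [-145, -130, 43]), (242, [-146, -132, 39]), (244, [-143, -129, 30]), (246, [-134, -119, 12]), (248, [-136, -121, 8])]
344 [(234, [-138, -133, 59]), (236, [-136, -131, 51]), (238, [-135, -130, 44]), (240, [-136, -131, 39]), (242, [-135, -130, 32]), (244, [-120, -115, 8]), (246, [-126, -121, 9]), (248, [-131, -126, 8])]
346 [(234, [-130, -132, 54]), (236, [-129, -131, 47]), (238, [-131, -132, 43]), (240, [-129, -130, 34]), (242, [-116, -117, 13]), (244, [-118, -120, 9]), (246, [-125, -127, 12]), (248, [-129, -131, 11])]
```

Fingertip bottoms are at z≈29 mm with reported TCP z = 6.4, an offset of +22.5. Lowering about 12 mm puts the tips ~4–5 mm above the plate.

>>> {"name": "step_arm", "arguments": {"rows": [[[0, 0, 0], [0, 0, 3], 16], [[0, 0, 0], [0, 0, 3], 16], [[0, 0, 0], [0, 0, 3], 16], [[0, 0, 0], [0, 0, 2], 16], [[0, 0, 0], [0, 0, 0], 16], [[0, 0, 0], [0, 0, 0], 16]]}}

```text
time: 7.97
position: [0.4616, -0.116, -0.0057]
tool_rot: [0.107, 3.137, 0.004]
ft_force: [-0.4, -1.1, 0.4]
grip_width: 0.181
```

```bash
python3 go.py -132 -114 -6;python3 look.py s7 -125 -114;  python3 - <<'E'
from go import *
q=np.load('q.npy')
for u in (335,338,341,344,346): print(u,[(v,q[v,u].round(0).astype(int).tolist()) for v in range(238,254,2)])
E
```

```text
t 7.97 rel home mm [-131.2 -114.2] z -5.7 F plate [-0.3 -1.2] 0.4 grip 15.8
turn deg [0.17 0.17 0.04] shift now-axes [0.8 0.2 0.3] shift target-axes [0.8 0.2 0.3]
crop origin [292 200]
335 [(238, [-142, -106, 33]), (240, [-141, -106, 26]), (242, [-140, -105, 19]), (244, [-137, -102, 9]), (246, [-145, -110, 12]), (248, [-149, -114, 11]), (250, [-152, -118, 9]), (252, [-151, -117, 2])]
338 [(238, [-133, -108, 29]), (240, [-130, -104, 19]), (242, [-128, -102, 10]), (244, [-134, -109, 12]), (246, [-137, -112, 10]), (248, [-143, -118, 10]), (250, [-149, -125, 12]), (252, [-152, -128, 9])]
341 [(238, [-147, -132, 52]), (240, [-148, -134, 47]), (242, [-144, -129, 36]), (244, [-145, -131, 31]), (246, [-146, -132, 26]), (248, [-145, -131, 19]), (250, [-144, -129, 12]), (252, [-149, -135, 12])]
344 [(238, [-139, -134, 48]), (240, [-135, -130, 38]), (242, [-136, -131, 33]), (244, [-135, -130, 26]), (246, [-719, -731, 725]), (248, [-130, -126, 8]), (250, [-138, -134, 12]), (252, [-143, -139, 12])]
346 [(238, [-128, -130, 40]), (240, [-128, -129, 33]), (242, [-130, -132, 30]), (244, [-129, -131, 23]), (246, [-122, -124, 9]), (248, [-128, -131, 10]), (250, [-134, -137, 11]), (252, [-138, -140, 9])]
```

View pics/s7.png

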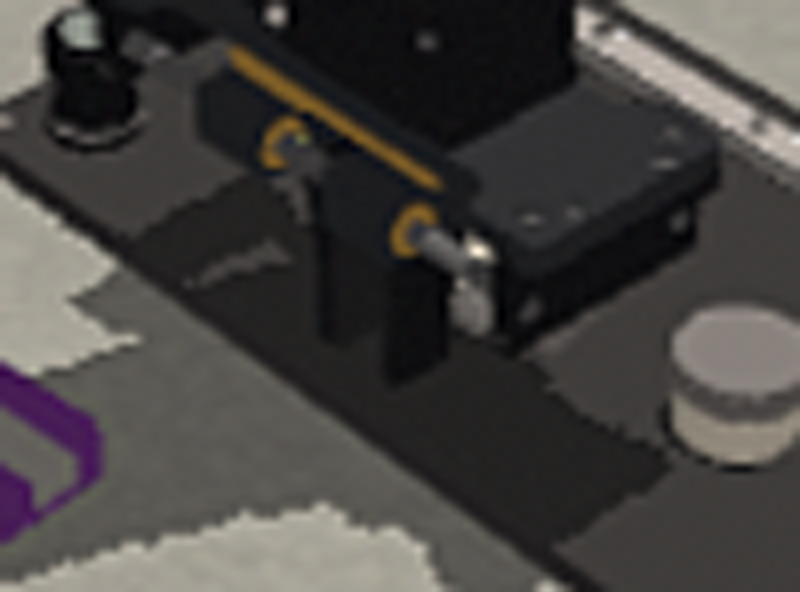

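>>> {"name": "step_arm", "arguments": {"rows": [[[0, 0, 0], [-3, 0, 1], 16], [[0, 0, 0], [-4, 0, 0], 16], [[0, 0, 0], [-4, 0, 0], 16], [[0, 0, 0], [-4, 0, 0], 16], [[0, 0, 0], [-4, 0, 0], 16], [[0, 0, 0], [-4, 0, 0], 16], [[0, 0, 0], [-3, 0, 0], 16], [[0, 0, 0], [0, 0, 0], 16]]}}

```text
time: 8.68
position: [0.4916, -0.1178, -0.0061]
tool_rot: [0.106, 3.135, 0.004]
ft_force: [0.3, -0.2, -0.6]
grip_width: 0.187
```

```bash
python3 go.py -45 -114 -7;python3 look.py s8 -90 -114
```

```text
t 8.68 rel home mm [-101.2 -114. ] z -6.1 F plate [ 0.3 -0.2] -0.6 grip 16.2
turn deg [0.16 0.27 0.08] shift now-axes [-56.2  -0.1   1.1] shift target-axes [-56.2  -0.    0.9]
crop origin [302 194]
```

View pics/s8.png

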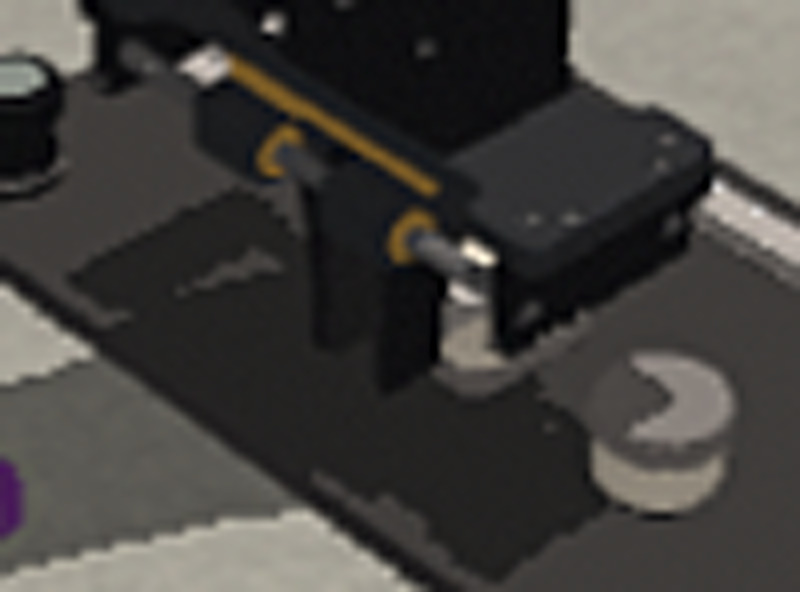

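The pack is being pushed: its cut corner shows just right of the finger, and the jar is untouched. Continuing.

>>> {"name": "step_arm", "arguments": {"rows": [[[0, 0, 0], [-3, 0, 0], 16], [[0, 0, 0], [-4, 0, 0], 16], [[0, 0, 0], [-4, 0, 0], 16], [[0, 0, 0], [-4, 0, 0], 16], [[0, 0, 0], [-4, 0, 0], 16], [[0, 0, 0], [-4, 0, 0], 16], [[0, 0, 0], [-4, 0, 0], 16], [[0, 0, 0], [-4, 0, 0], 16], [[0, 0, 0], [-4, 0, 0], 16], [[0, 0, 0], [-3, 0, 0], 16], [[0, 0, 0], [0, 0, 0], 16]]}}

```text
time: 9.65
position: [0.5331, -0.1205, -0.0063]
tool_rot: [0.106, 3.136, 0.005]
ft_force: [0.5, -0.1, 0.4]
grip_width: 0.181
```

```bash
python3 go.py -40 -114 -7;python3 look.py s9 -40 -114
python3 - <<'E'
from h import *
d=grab('top'); cv2.imwrite('pics/t9.png',cv2.resize(d['frame'][170:260,285:415,::-1],None,fx=6,fy=6,interpolation=cv2.INTER_CUBIC))
E
```

```text
t 9.65 rel home mm [ -59.6 -113.8] z -6.3 F plate [ 0.5 -0. ] 0.4 grip 15.7
turn deg [0.18 0.23 0.09] shift now-axes [-19.6  -0.3   0.8] shift target-axes [-19.6  -0.2   0.7]
crop origin [317 186]
```

View pics/s9.png

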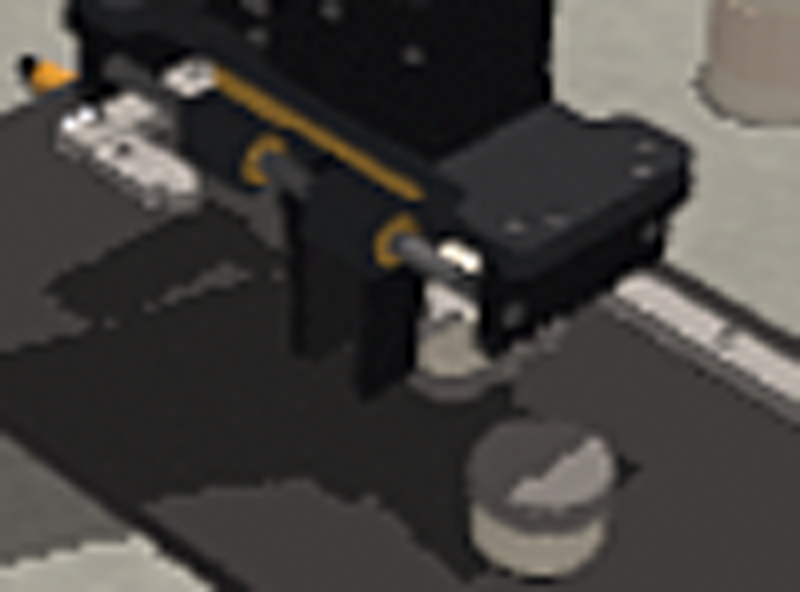

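View pics/t9.png

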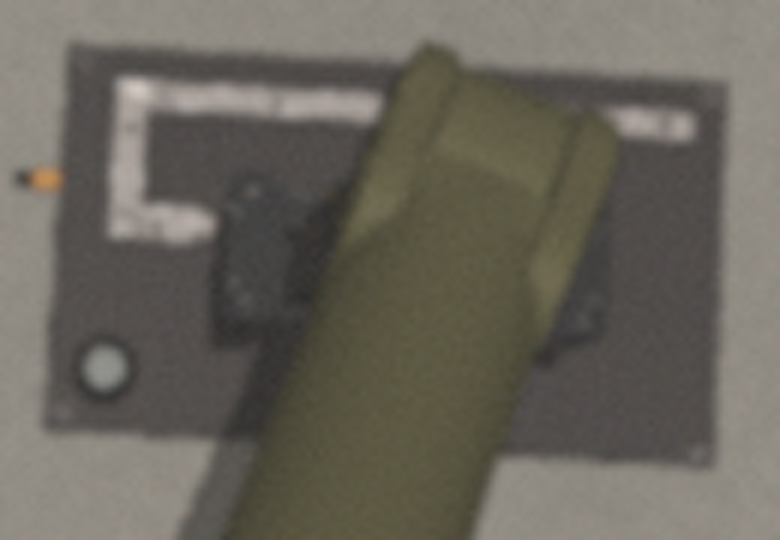

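>>> {"name": "step_arm", "arguments": {"rows": [[[0, 0, 0], [-3, 0, 0], 16], [[0, 0, 0], [-4, 0, 0], 16], [[0, 0, 0], [-4, 0, 0], 16], [[0, 0, 0], [-3, 0, 0], 16], [[0, 0, 0], [-2, 0, 0], 16], [[0, 0, 0], [-1, 0, 0], 16], [[0, 0, 0], [0, 0, 0], 16]]}}

```text
time: 10.33
position: [0.5506, -0.1216, -0.0064]
tool_rot: [0.107, 3.137, 0.006]
ft_force: [-0.3, 0.1, 0.6]
grip_width: 0.184
```

```bash
python3 go.py -34.5 -114 -7;python3 look.py s10 -30 -114
```

```text
t 10.33 rel home mm [ -42.1 -113.7] z -6.4 F plate [-0.3  0.1] 0.6 grip 16.0
turn deg [0.22 0.16 0.06] shift now-axes [-7.6 -0.3  0.6] shift target-axes [-7.6 -0.3  0.6]
crop origin [320 184]
```

View pics/s10.png

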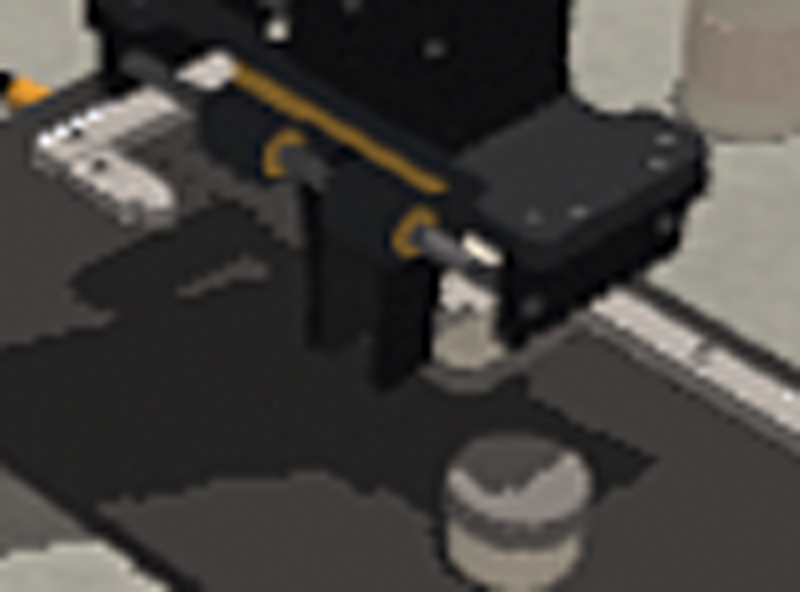

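>>> {"name": "step_arm", "arguments": {"rows": [[[0, 0, 0], [-1.5, 0, 0], 16], [[0, 0, 0], [-1.5, 0, 0], 16], [[0, 0, 0], [-1.5, 0, 0], 16], [[0, 0, 0], [0, 0, 0], 16]]}}

```text
time: 10.72
position: [0.5549, -0.1219, -0.0065]
tool_rot: [0.107, 3.137, 0.006]
ft_force: [-0.2, 0.7, 0.4]
grip_width: 0.185
```

```bash
python3 go.py -34.5 -114 -7
```

```text
t 10.72 rel home mm [ -37.7 -113.7] z -6.5 F plate [-0.2  0.7] 0.4 grip 16.1
turn deg [0.23 0.13 0.05] shift now-axes [-3.2 -0.3  0.5] shift target-axes [-3.2 -0.3  0.5]
```

>>> {"name": "step_arm", "arguments": {"rows": [[[0, 0, 0], [-1.2, 0, 0], 16], [[0, 0, 0], [-1.2, 0, 0], 16], [[0, 0, 0], [-1, 0, 0], 16], [[0, 0, 0], [0, 0, 0], 16]]}}

```text
time: 11.05
position: [0.5567, -0.122, -0.007]
tool_rot: [-0.107, -3.138, -0.007]
ft_force: [-0.7, -0.1, -0.3]
grip_width: 0.183
```

```bash
python3 go.py -34.5 -114 -7;python3 look.py s11 -20 -125
```

```text
t 11.05 rel home mm [ -36.  -113.7] z -7.0 F plate [-0.7 -0.1] -0.3 grip 15.9
turn deg [ 0.26 -0.09  0.04] shift now-axes [-1.5 -0.3 -0. ] shift target-axes [-1.5 -0.3 -0. ]
crop origin [326 184]
```

View pics/s11.png

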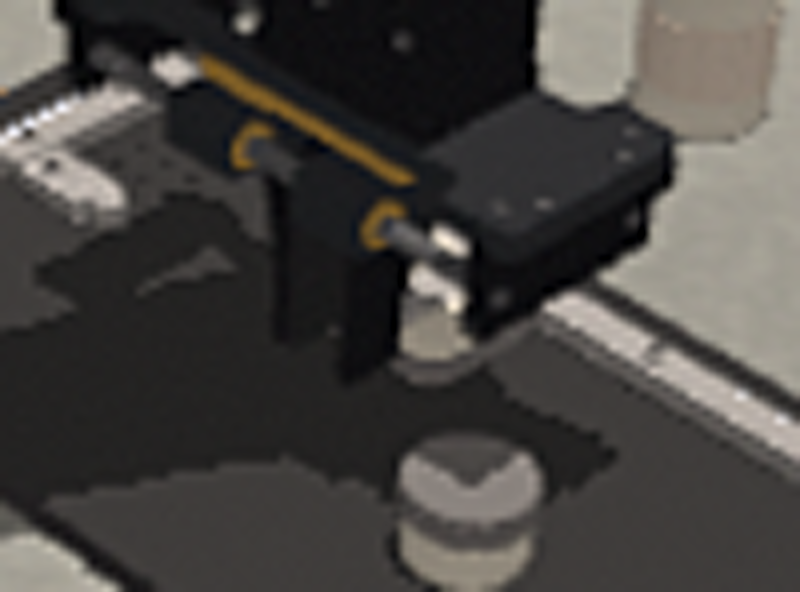

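Only 1.7 of 3.4 mm was made, so it's likely at the rail. Pressing gently to confirm.

>>> {"name": "step_arm", "arguments": {"rows": [[[0, 0, 0], [-1.5, 0, 0], 16], [[0, 0, 0], [-2, 0, 0], 16], [[0, 0, 0], [-2, 0, 0], 16], [[0, 0, 0], [-2, 0, 0], 16]]}}

```text
time: 11.43
position: [0.5565, -0.122, -0.0089]
tool_rot: [-0.108, -3.123, -0.012]
ft_force: [-4.8, 0.7, 2.5]
grip_width: 0.189
```

```bash
python3 go.py -34.5 -114 -7
```

```text
t 11.43 rel home mm [ -36.2 -113.6] z -8.9 F plate [-4.8  0.4] 2.5 grip 16.4
turn deg [ 0.4  -0.99 -0.  ] shift now-axes [-1.7 -0.3 -1.9] shift target-axes [-1.7 -0.4 -1.9]
```

It's in contact: about 5 N back from the rail and no further advance. Backing off, then lifting and moving so the wrist camera can check flushness.

>>> {"name": "step_arm", "arguments": {"rows": [[[0, 0, 0], [2, 0, -1], 16], [[0, -0.5, 0], [4, 0, -1], 16], [[0, -0.4, 0], [4, 0, 0], 10], [[0, 0, 0], [4, 0, -5], 5], [[0, 0, 0], [0, 0, -15], 0], [[0, 0, 0], [0, 0, -30], 0], [[0, 0, 0], [0, 0, -35], 0], [[0, 0, 0], [-10, 0, -35], 0], [[0, 0, 0], [-20, 0, -30], 0], [[0, 0, 0], [-25, 0, -20], 0], [[0, 0, 0], [-25, 0, -10], 0], [[0, 0, 0], [-15, 0, 0], 0]]}}

```text
time: 12.43
position: [0.6347, -0.129, 0.1865]
tool_rot: [0.112, 3.129, 0.019]
ft_force: [-0.7, -1.0, -0.2]
grip_width: 0.004
```

>>> {"name": "step_arm", "arguments": {"rows": [[[0, 0, 0], [-10, 0, -10], 0], [[0, 0, 0], [-5, 0, 0], 0], [[0, 0, 0], [0, 0, 0], 0]]}}

```text
time: 12.68
position: [0.6537, -0.1302, 0.1997]
tool_rot: [0.109, 3.122, 0.016]
ft_force: [-0.1, 0.0, -1.0]
grip_width: 0.004
```

```bash
python3 go.py -34.5 -114 50
python3 - <<'E'
from h import *
d=grab('wrist'); cv2.imwrite('pics/w12.png',d['frame'][:,:,::-1])
E
```

```text
t 12.68 rel home mm [  61.4 -115.2] z 199.7 F plate [-0.1  0. ] -1.0 grip 0.4
turn deg [ 0.63  0.98 -0.06] shift now-axes [ 98.4  -0.5 148.1] shift target-axes [ 95.9   1.2 149.7]
```

View pics/w12.png

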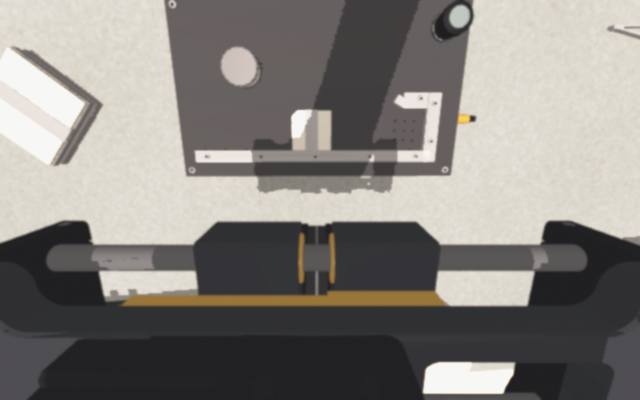

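The pack at (311,130) sits squarely on the rail (row ~150), with the jar (240,67) and loupe (453,20) in place. Measuring the pack's edges.

Run:
```python
from edges import *
from go import *
d=load('wrist'); g=cv2.GaussianBlur(d['frame'].mean(2).astype(np.float32),(0,0),0.7); gt=g.T.copy()
T=lambda u,v,z:(ray(d,u,v,z)[:2]-home)@np.c_[ex,ey]*1000
L=np.array([T(edge_col(gt,v,284,300),v,.026) for v in range(120,147)]); Rr=np.array([T(edge_col(gt,v,322,340,-1),v,.026) for v in range(114,147)])
N=np.array([T(u,edge_col(g,u,102,118),.026) for u in range(300,328)])
rail=np.array([T(u,edge_col(g,u,144,158),.021) for u in list(range(200,250))])
for n,a,i in (('left',L,1),('right',Rr,1),('near',N,0),('rail',rail,0)):
    k=1-i; p=np.polyfit(a[:,k],a[:,i],1); print(n,np.median(a[:,i]).round(2),'slope deg',np.degrees(np.arctan(p[0])).round(2))
cv2.imwrite('pics/w12c.png',cv2.resize(d['frame'][85:185,260:460,::-1],None,fx=4,fy=4,interpolation=cv2.INTER_CUBIC))
```

```text
left -144.46 slope deg 1.43
right -94.71 slope deg -0.02
near -24.99 slope deg 1.65
rail 24.55 slope deg 0.07
```

View pics/w12c.png

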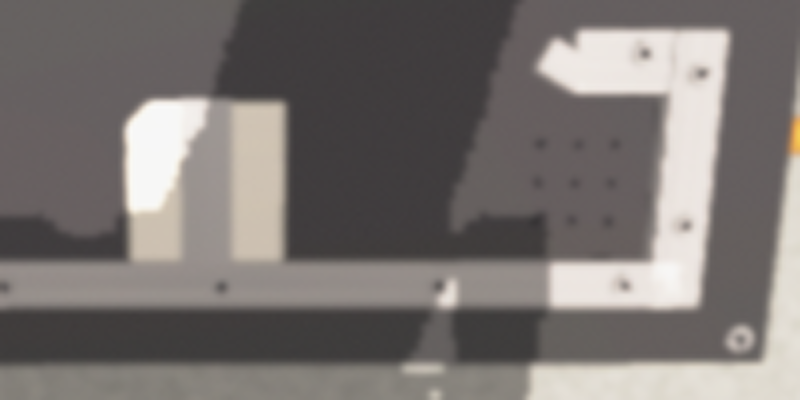

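Flush and square: right edge slope 0.0°, near side at -25.0 mm, and pack centre 119.6 mm short of home. Next I'm going to its -y side with the fingers closed.

>>> {"name": "step_arm", "arguments": {"rows": [[[0.3, 0.4, 0], [4, -4, 8], 0], [[0.3, 0.4, 0], [6, -6, 15], 0], [[0, 0, 0], [8, -8, 20], 0], [[0, 0, 0], [8, -8, 20], 0], [[0, 0, 0], [8, -8, 20], 0], [[0, 0, 0], [8, -8, 20], 0], [[0, 0, 0], [6, -6, 15], 0], [[0, 0, 0], [3, -3, 10], 0], [[0, 0, 0], [0, 0, 5], 0], [[0, 0, 0], [0, 0, 0], 0], [[0, 0, 0], [0, 0, 0], 0]]}}

```text
time: 13.65
position: [0.5818, -0.178, 0.053]
tool_rot: [-0.114, -3.129, -0.007]
ft_force: [0.3, -0.6, 0.1]
grip_width: 0.005
```

```bash
python3 go.py 0 -172 -6
```

```text
t 13.65 rel home mm [  -7.1 -167.8] z 53.0 F plate [ 0.4 -0.6] 0.1 grip 0.4
turn deg [ 0.24 -0.62 -0.22] shift now-axes [-7.7 -4.4 58.9] shift target-axes [-7.1 -4.2 59. ]
```

>>> {"name": "step_arm", "arguments": {"rows": [[[0.1, -0.3, -0.1], [-3, -2, 3], 0], [[0.1, -0.2, -0.1], [-3, -3, 6], 0], [[0, 0, 0], [0, 0, 9], 0], [[0, 0, 0], [0, 0, 9], 0], [[0, 0, 0], [0, 0, 9], 0], [[0, 0, 0], [0, 0, 6], 0], [[0, 0, 0], [0, 0, 3], 0], [[0, 0, 0], [0, 0, 0], 0], [[0, 0, 0], [0, 0, 0], 0]]}}

```text
time: 14.4
position: [0.5919, -0.1824, 0.0051]
tool_rot: [0.102, 3.137, -0.001]
ft_force: [-0.5, 0.3, 0.4]
grip_width: 0.005
```

```bash
python3 go.py 0 -172 -6; python3 look.py s13 0 -150
```

```text
t 14.4 rel home mm [   3.3 -171.5] z 5.1 F plate [-0.5  0.3] 0.4 grip 0.4
turn deg [-0.01  0.19  0.24] shift now-axes [ 3.4 -0.5 11.1] shift target-axes [ 3.3 -0.5 11.1]
crop origin [339 186]
```

View pics/s13.png

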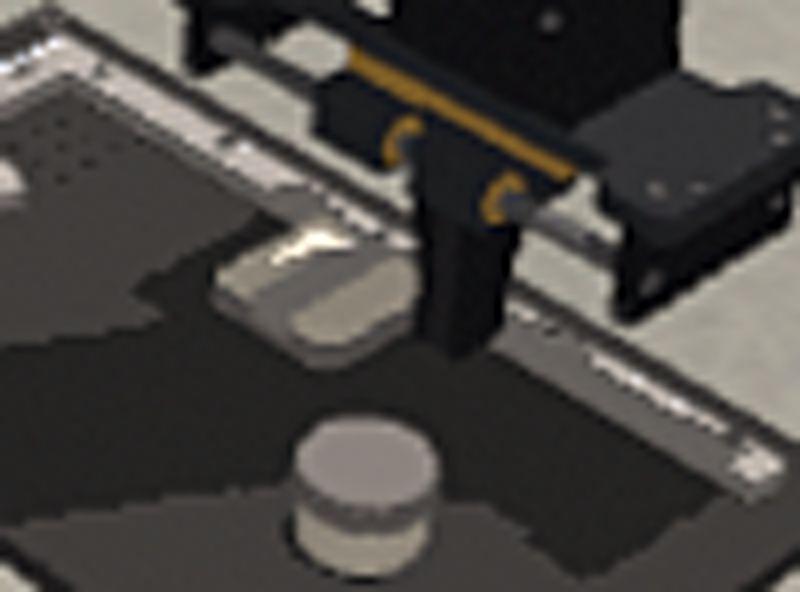

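Fingers stand behind the pack's -y side, clear of the rail and jar. Lowering the rest and starting the slide in +y.

>>> {"name": "step_arm", "arguments": {"rows": [[[0, 0.1, 0.1], [1.5, 0, 3], 0], [[0, 0, 0.1], [1, 0, 4], 0], [[0, 0, 0], [0, 0, 3], 0], [[0, 0, 0], [0, 0, 0], 0], [[0, 0, 0], [0, 3, 0], 0], [[0, 0, 0], [0, 4, 0], 0], [[0, 0, 0], [0, 4, 0], 0], [[0, 0, 0], [0, 3, 0], 0], [[0, 0, 0], [0, 0, 0], 0]]}}

```text
time: 15.2
position: [0.5914, -0.1668, -0.0043]
tool_rot: [0.108, 3.135, 0.0]
ft_force: [0.7, 0.8, -0.4]
grip_width: 0.008
```

```bash
python3 go.py 0 -40 -6
```

```text
t 15.2 rel home mm [   1.8 -155.9] z -4.3 F plate [0.7 0.8] -0.4 grip 0.7
turn deg [0.01 0.25 0.01] shift now-axes [  1.8 115.9   1.7] shift target-axes [  1.8 115.9   1.7]
```

>>> {"name": "step_arm", "arguments": {"rows": [[[0, 0, 0], [0, 3, 1], 0], [[0, 0, 0], [-0.2, 4, 0], 0], [[0, 0, 0], [-0.2, 4, 0], 0], [[0, 0, 0], [-0.2, 4, 0], 0], [[0, 0, 0], [-0.2, 4, 0], 0], [[0, 0, 0], [-0.2, 4, 0], 0], [[0, 0, 0], [-0.2, 4, 0], 0], [[0, 0, 0], [-0.2, 3, 0], 0], [[0, 0, 0], [0, 0, 0], 0]]}}

```text
time: 15.95
position: [0.5956, -0.1327, -0.0051]
tool_rot: [0.106, 3.135, 0.0]
ft_force: [0.5, 0.0, 0.6]
grip_width: 0.004
```

```bash
python3 go.py 0 -40 -6; python3 look.py s14 0 -105
```

```text
t 15.95 rel home mm [   3.6 -121.7] z -5.1 F plate [0.5 0. ] 0.6 grip 0.3
turn deg [0.02 0.27 0.1 ] shift now-axes [ 3.5 81.7  0.9] shift target-axes [ 3.6 81.7  0.9]
crop origin [325 178]
```

View pics/s14.png

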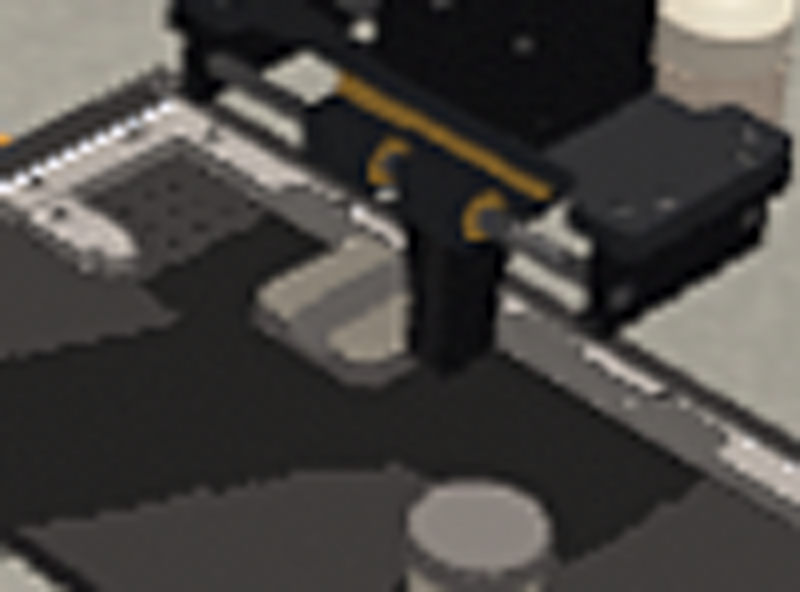

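```bash
cat > ov.py <<'E'
from go import *
import sys
# args: name yfinger_face
d=load('side'); name=sys.argv[1]; yt=float(sys.argv[2]); k=10
c=proj(d,np.r_[home+ey*(yt+25)/1000,.02]).astype(int); o=c-[40,30]
f=cv2.resize(d['frame'][o[1]:o[1]+60,o[0]:o[0]+80,::-1],None,fx=k,fy=k,interpolation=cv2.INTER_CUBIC)
def P(x,y,z): return tuple(((proj(d,np.r_[home+ex*x/1000+ey*y/1000,z/1000])-o+.5)*k).round().astype(int).tolist())
y2=yt+50
for a,b,col in [((-25,yt+7,12),(-25,y2,12),(0,0,255)),((-24,yt+7,26),(-24,y2-1,26),(0,255,0)),((-24,y2-1,26),(24,y2-1,26),(0,255,0)),((25,-150,21),(25,25,21),(255,0,0))]:
    cv2.line(f,P(*a),P(*b),col,1)
cv2.imwrite(f'pics/{name}.png',f)
E
python3 ov.py o14 -106.5
```

```text
(no output)
```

View pics/o14.png

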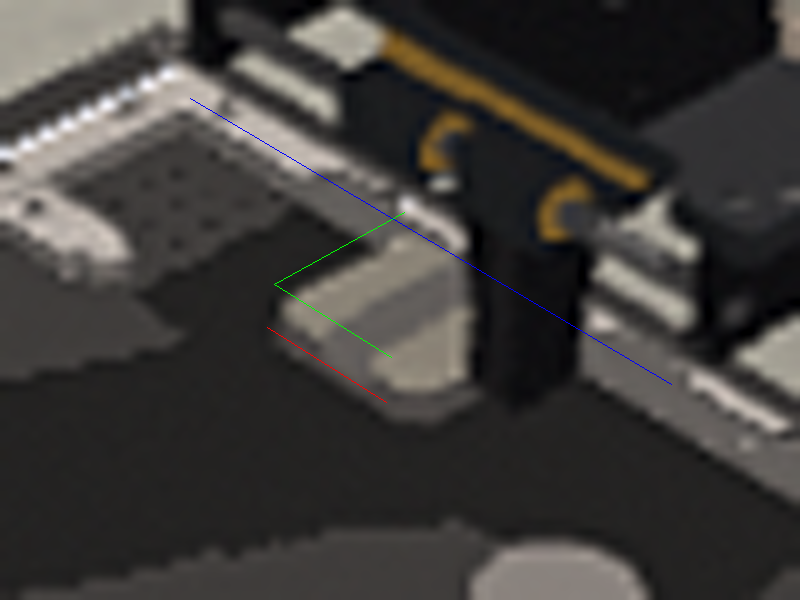

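The near edge is parallel to the rail and the pack still lies on it. Continuing.

>>> {"name": "step_arm", "arguments": {"rows": [[[0, 0, 0], [0, 3, 0.5], 0], [[0, 0, 0], [-0.1, 4, 0], 0], [[0, 0, 0], [-0.1, 4, 0], 0], [[0, 0, 0], [0, 4, 0], 0], [[0, 0, 0], [-0.1, 4, 0], 0], [[0, 0, 0], [-0.1, 4, 0], 0], [[0, 0, 0], [0, 4, 0], 0], [[0, 0, 0], [-0.1, 3, 0], 0], [[0, 0, 0], [0, 0, 0], 0]]}}

```text
time: 16.75
position: [0.5983, -0.1005, -0.0056]
tool_rot: [0.107, 3.135, -0.0]
ft_force: [0.3, -0.0, 0.6]
grip_width: 0.006
```

```bash
python3 go.py 0 -40 -6; python3 look.py s15 0 -70; python3 ov.py o15 -73
```

```text
t 16.75 rel home mm [  4.  -89.4] z -5.6 F plate [ 0.3 -0. ] 0.6 grip 0.6
turn deg [-0.    0.28  0.04] shift now-axes [ 4.  49.4  0.3] shift target-axes [ 4.  49.4  0.4]
crop origin [316 172]
```

View pics/o15.png

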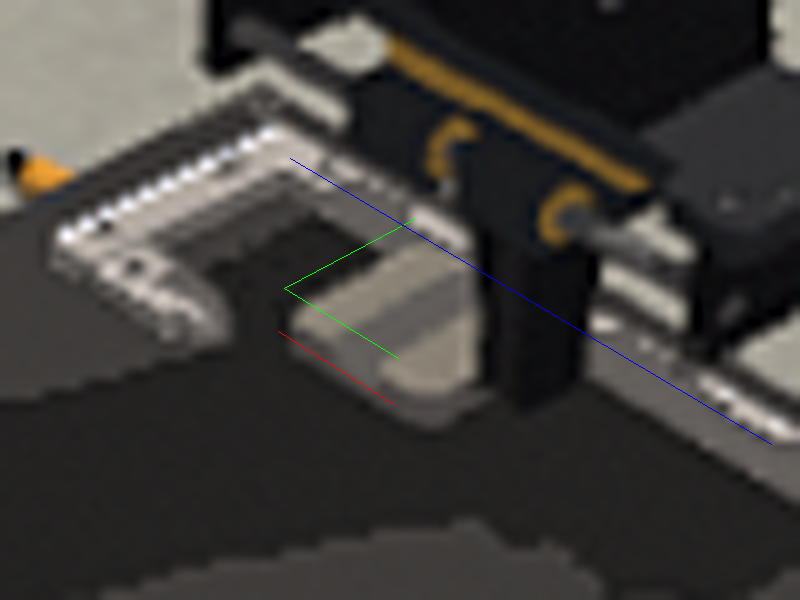

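>>> {"name": "step_arm", "arguments": {"rows": [[[0, 0, 0], [0, 3, 0], 0], [[0, 0, 0], [-0.1, 4, 0], 0], [[0, 0, 0], [-0.1, 4, 0], 0], [[0, 0, 0], [0, 4, 0], 0], [[0, 0, 0], [-0.1, 4, 0], 0], [[0, 0, 0], [-0.1, 4, 0], 0], [[0, 0, 0], [0, 4, 0], 0], [[0, 0, 0], [-0.1, 4, 0], 0], [[0, 0, 0], [-0.1, 3, 0], 0], [[0, 0, 0], [0, 0, 0], 0]]}}

```text
time: 17.63
position: [0.6014, -0.0636, -0.0056]
tool_rot: [0.108, 3.135, -0.001]
ft_force: [-0.6, 0.5, -0.6]
grip_width: 0.008
```

```bash
python3 go.py 0 -40 -6; python3 look.py s16 0 -30; python3 ov.py o16 -40
```

```text
t 17.63 rel home mm [  4.6 -52.3] z -5.6 F plate [-0.7  0.5] -0.6 grip 0.7
turn deg [-0.02  0.28  0.  ] shift now-axes [ 4.6 12.3  0.4] shift target-axes [ 4.6 12.3  0.4]
crop origin [305 165]
```

View pics/o16.png

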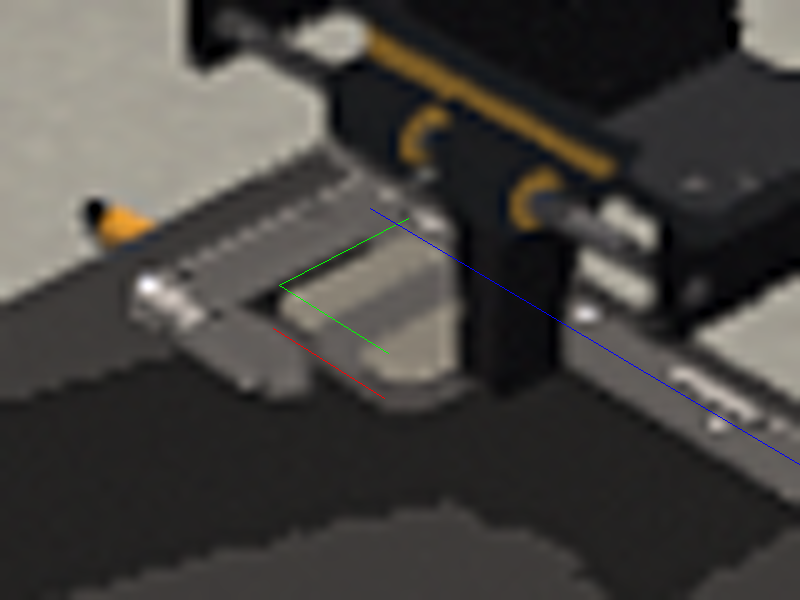

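The pack is in the pocket mouth, clear of the guide. Finishing slowly.

>>> {"name": "step_arm", "arguments": {"rows": [[[0, 0, 0], [0, 3, 0], 0], [[0, 0, 0], [-0.1, 4, 0], 0], [[0, 0, 0], [-0.1, 3, 0], 0], [[0, 0, 0], [-0.1, 2, 0], 0], [[0, 0, 0], [0, 1, 0], 0], [[0, 0, 0], [0, 0, 0], 0]]}}

```text
time: 18.18
position: [0.6026, -0.0505, -0.0056]
tool_rot: [0.11, 3.135, -0.002]
ft_force: [0.2, 0.1, 0.6]
grip_width: 0.005
```

>>> {"name": "step_arm", "arguments": {"rows": [[[0, 0, 0], [0, 1.5, 0], 0], [[0, 0, 0], [-0.1, 1.5, 0], 0], [[0, 0, 0], [0, 0, 0], 0]]}}

```text
time: 18.43
position: [0.6029, -0.0475, -0.0056]
tool_rot: [0.111, 3.135, -0.002]
ft_force: [0.3, 0.5, -0.2]
grip_width: -0.001
```

```bash
python3 go.py 0 -40 -6
```

```text
t 18.43 rel home mm [  5.  -36.1] z -5.6 F plate [0.2 0.6] -0.2 grip -0.1
turn deg [-0.07  0.28 -0.09] shift now-axes [ 5.  -3.9  0.4] shift target-axes [ 5.  -3.9  0.4]
```

>>> {"name": "step_arm", "arguments": {"rows": [[[0, 0, 0], [0, 1.2, 0], 0], [[0, 0, 0], [-0.2, 1.2, 0], 0], [[0, 0, 0], [0, 1.2, 0], 0]]}}

```text
time: 18.68
position: [0.6032, -0.0452, -0.0055]
tool_rot: [0.112, 3.135, -0.005]
ft_force: [-1.0, -4.1, -0.6]
grip_width: 0.006
```

```bash
python3 go.py 0 -40 -6; python3 look.py s17 0 -30; python3 ov.py o17 -25
```

```text
t 18.68 rel home mm [  5.1 -33.9] z -5.5 F plate [-0.7 -4.1] -0.6 grip 0.5
turn deg [-0.17  0.28 -0.14] shift now-axes [ 5.1 -6.1  0.5] shift target-axes [ 5.1 -6.1  0.5]
crop origin [305 165]
```

View pics/o17.png

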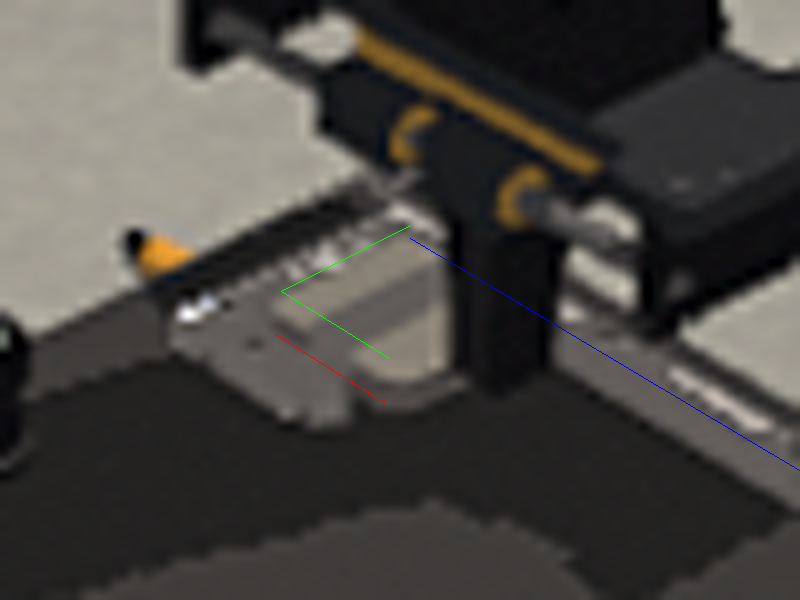

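The end stop is met (4 N back). One more light press, then straight back off, lift and check with the wrist camera.

>>> {"name": "step_arm", "arguments": {"rows": [[[0, 0, 0], [-0.2, 1.5, 0], 0], [[0, 0, 0], [0, 1.5, 0], 0]]}}

```text
time: 18.9
position: [0.6032, -0.0452, -0.0055]
tool_rot: [0.115, 3.135, -0.01]
ft_force: [-0.2, -4.6, -0.5]
grip_width: 0.002
```

```bash
python3 go.py 0 -40 -6
```

```text
t 18.9 rel home mm [  5.1 -33.9] z -5.5 F plate [ 0.1 -4.6] -0.5 grip 0.1
turn deg [-0.37  0.28 -0.24] shift now-axes [ 5.1 -6.2  0.5] shift target-axes [ 5.1 -6.1  0.5]
```

>>> {"name": "step_arm", "arguments": {"rows": [[[0, 0, 0], [0, -3, 0], 0], [[0, 0, 0], [0, -5, 0], 0], [[0, 0, 0], [0, -6, 0], 0], [[0, 0, 0], [0, -5, -5], 0], [[0, 0, 0], [0, 0, -20], 0], [[0, 0, 0], [0, 0, -35], 0], [[0, 0, 0], [0, 0, -40], 0], [[0, 0, 0], [-10, 0, -35], 0], [[0, 0, 0], [-15, 5, -25], 0], [[0, 0, 0], [-15, 5, -10], 0], [[0, 0, 0], [-10, 0, 0], 0], [[0, 0, 0], [0, 0, 0], 0]]}}

```text
time: 19.9
position: [0.6517, -0.0577, 0.1754]
tool_rot: [0.118, 3.135, 0.003]
ft_force: [0.5, 0.6, 0.5]
grip_width: 0.007
```

```bash
python3 go.py 60 -20 200
python3 - <<'E'
from h import *
d=grab('wrist'); cv2.imwrite('pics/w18.png',d['frame'][:,:,::-1])
E
```

```text
t 19.9 rel home mm [ 54.4 -43. ] z 175.4 F plate [0.5 0.6] 0.5 grip 0.6
turn deg [ 0.13  0.23 -0.35] shift now-axes [ -5.6  23.1 -24.5] shift target-axes [ -5.6  23.  -24.6]
```

View pics/w18.png

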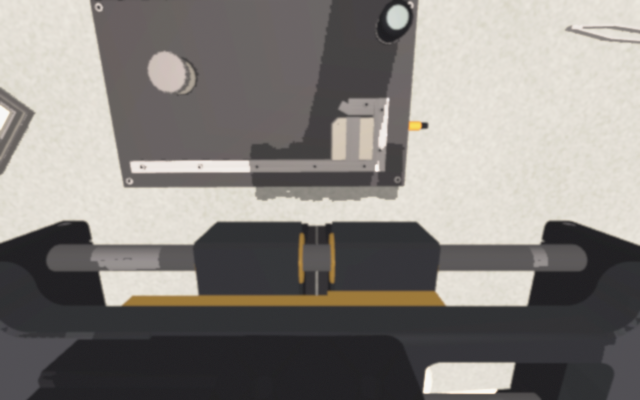

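Run:
```python
from edges import *
from go import *
d=load('wrist'); g=cv2.GaussianBlur(d['frame'].mean(2).astype(np.float32),(0,0),0.7); gt=g.T.copy()
T=lambda u,v,z:(ray(d,u,v,z)[:2]-home)@np.c_[ex,ey]*1000
L=np.array([T(edge_col(gt,v,325,340),v,.024) for v in range(127,158)])
N=np.array([T(u,edge_col(g,u,112,124),.026) for u in range(342,368)])
for n,a,i in (('left',L,1),('near',N,0)):
    k=1-i; p=np.polyfit(a[:,k],a[:,i],1); print(n,np.median(a[:,i]).round(2),'slope deg',np.degrees(np.arctan(p[0])).round(2))
f=d['frame'][85:190,320:430,::-1]; cv2.imwrite('pics/w18c.png',cv2.convertScaleAbs(cv2.resize(f,(600,573),interpolation=cv2.INTER_CUBIC),alpha=1.3))
t=grab('top'); cv2.imwrite('pics/t18.png',t['frame'][:,:,::-1])
```

```text
left -24.07 slope deg -0.24
near -24.23 slope deg 1.17
```

View pics/w18c.png

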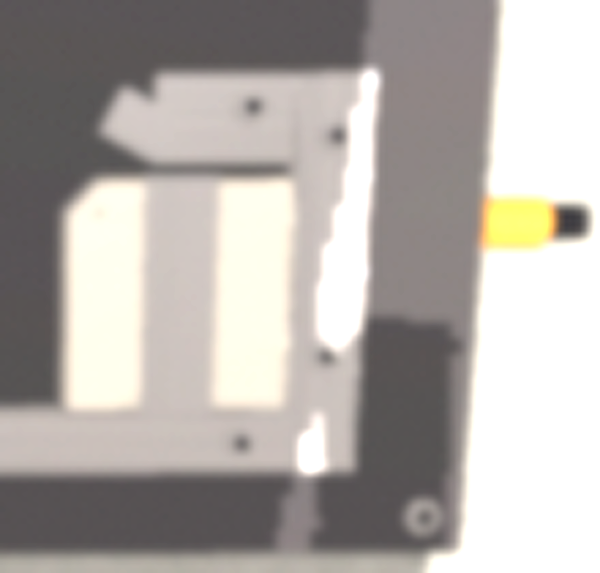

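View pics/t18.png

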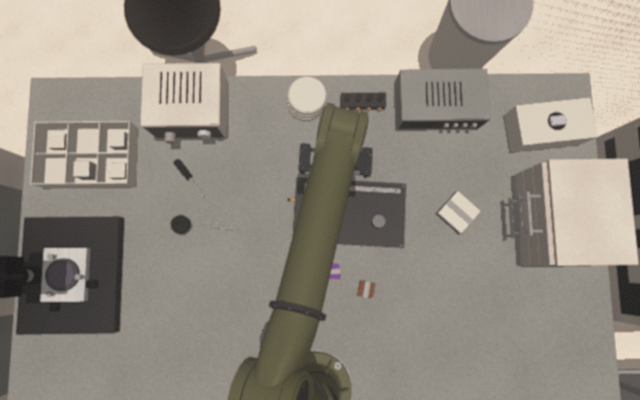

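The enlarged view shows the pack flush on the rail at the bottom edge and touching the end stop on the right, with a gap of about 3 mm at the guide. The lid edges are at -24.1 and -24.2 mm, and a home lid would be at -24. Jar, loupe, decoys and the other items are in place. Handing in.

```bash
python3 -c "
from h import *
print(order.close_job(), status.get_state()['time'])"
```

```text
the job is handed in; nothing more can be done
the job is handed in; nothing more can be done
```

The small white-lidded waffle pack is home in the corner pocket, against both the rail and the end stop, and I have handed the job in. It took about 20 s of the 58 s allowed. I pushed it straight across with two fingertips until the rail pushed back (about 5 N). I then slid it along the rail with closed fingers until the end stop pushed back (about 4.5 N).

- **Last checks:** The lid edges were at -24.1 mm (trailing side) and -24.2 mm (near side) from home, and a pack fully home would read -24. The enlarged wrist picture shows no gap at the rail or the end stop. The jar, loupe and other things looked undisturbed in the wrist and top views, though the arm hid part of the top view. The bottle was not in either last picture, but the arm stayed clear of it. The arm was lifted clear before handing in.
- **Angle reading:** The fitted slope of the near edge was 1.2°, while the trailing edge gave -0.2°. I put the first down to the cut corner and shadow on that edge.
- **Tool height disagreed with its description:** The real fingertips stood about 30 mm higher than the stated tool frame implies. My first push therefore passed above the pack without touching it. I saw this in the side view, backed out and set the height by sight before pushing.

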